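# Dress the preserves display for opening

## Task

Get the preserves corner ready for opening: drape every ticket standing on the counter over the rail of the jar display, astride the bar and hanging straight, each centred in front of a jar of its own, and hang both spoon caddies by their handles on the hook stand, one to a hook. Leave the jars, the cordial bottle and the spoon pot where they stand. If something gets knocked out of place, put it right.

Things in the scene. Friction and masses are not known exactly. Their poses are not given: they have to be found in the camera images.
- rail_mid (a point): Middle of the axis of the display's rail: fixed steel bar, 12 thick, along this y axis, 150 above the counter, posts at 222 either side (use up to 210). Its plinth, 40 high, 490 wide, reaches 20 before and 220 behind the bar. This -x points to the robot. Five jars stand in a row on the plinth, their middles 100 to 115 behind the bar.
- hook0 (a point): Left (+y) hook of the fixed hook stand: where the middle of a hung handle's grip bar lies, 224 above the counter; axes of the stand. The hook, a steel strap 12 wide, 5 thick, leaves a crossbar (14 thick, along y) 67 behind (+x), points to -x (the robot's side) and ends in an upturned tip 18 in front, 13 higher. Handle bar goes along this y. The crossbar is 220 up; a post stands under its middle.
- hook1 (a point): Right (-y) hook of the same stand, same shape; 170 from the other hook.
- ticket0: Saddle ticket (None if absent): blank dark sheet 4 thick, paper faces, folded like a tent, 70 g, 50 wide (y), 68 high, stands on its two rolled lower edges. Origin between them at their level. Upper part from 46 to 68 is a straight flat-topped fold, 28 across x outside, 20 inside (grip it across x from above); below, the faces flare to 84 across x. Both x directions are alike.
- ticket0_fold (a point): Middle of the underside of that ticket's fold, 64 above its origin and 4 below its top: this is what rests on the rail.
- ticket1: Another such ticket (perhaps absent: then None).
- ticket1_fold (a point): Middle of the underside of that ticket's fold, 64 above its origin and 4 below its top: this is what rests on the rail.
- ticket2: Another such ticket (perhaps absent: then None).
- ticket2_fold (a point): Middle of the underside of that ticket's fold, 64 above its origin and 4 below its top: this is what rests on the rail.
- ticket3: Another such ticket (perhaps absent: then None).
- ticket3_fold (a point): Middle of the underside of that ticket's fold, 64 above its origin and 4 below its top: this is what rests on the rail.
- ticket4: Another such ticket (perhaps absent: then None).
- ticket4_fold (a point): Middle of the underside of that ticket's fold, 64 above its origin and 4 below its top: this is what rests on the rail.
- jar0: Filled jar with paper cap, 58 to 62 in diameter, 86 to 98 high, about 340 g, loose on the display board; origin at the middle of its foot; its y axis is along the rail. Leave it where it is.
- jar1: Another such jar in the row; leave it.
- jar2: Another such jar in the row; leave it.
- jar3: Another such jar in the row; leave it.
- jar4: Another such jar in the row; leave it.
- caddy0: Empty metal spoon caddy, open box 70 (x) x 90 (y) x 60 high, 180 g; origin under its middle. Fixed handle in its y-z plane: posts at y = +-43 carry a wooden grip bar, 10 across x, 12 high, whose middle line rises from 120 at the posts to a blunt peak at 130. Gripped across x about 25 to one side of the peak (bar at 124) it leaves the peak free for the hook.
- caddy0_bail (a point): Centre of the grip bar at the peak of that caddy's handle, 130 above its origin.
- caddy1: Second such caddy.
- caddy1_bail (a point): Centre of the grip bar at the peak of that caddy's handle, 130 above its origin.
- cordial: Bystander: cordial bottle, 68 in diameter, 200 high; origin at the middle of its foot.
- spoonpot: Bystander: white pot with wooden spoons, 72 in diameter, 85 high (spoons to 130); origin at the middle of its foot.

How it is judged:
By the outcome, as a careful person would: the job done as asked, in the order asked, and still so for the second after the job is handed in, with the robot touching nothing.
Of ticket0, ticket1, ticket2, ticket3, ticket4 only 3 to 5 are there at a start; the rules pass over those that are not, and their reading is None.
At some moment in a run one of ticket0, ticket1, ticket2, ticket3, ticket4, caddy0, caddy1 may be knocked a few centimetres aside while the robot is not near it.
It also fails if it takes over 210 s, if anything falls off the work surface, if the arm or the gripper's body presses on something with over 40 N, if the wrist force passes 120 N, or if a joint passes its speed limit or range.

## Robot

A 6-joint arm with a two-finger parallel gripper is mounted at the origin on the work surface. World frame = base frame: x ahead of the robot, y to its left, z up, the work surface at z = 0. Lengths are in m, angles in rad, forces in N, time in s.
With the tool pointing down it reaches from about 0.375 to 0.9 m from the base axis. Payload 3.1 kg.
Tool frame: the origin (TCP) lies at the very end of the fingers, on their centre line; the grasp point (between the pads) lies 19 mm behind it; z points along the fingers, y is the direction in which the jaws open and shut (so a half turn about z gives the same grasp; the last joint's range is limited). The gripper opens to 87 mm and grips with 3 to 60 N. Pads are 19 mm wide; open, the fingers measure 117 mm over their backs; the gripper's body (75 mm by 190 mm) begins 51 mm behind the grasp point.
Start: joints at [1.024, 0.527, 1.433, -0, 1.181, -0.178], TCP at [0.225, 0.583, 0.192] pointing down, gripper open.
Joint ranges: [-3.08, 3.08], [-0.75, 2.2], [0.22, 2.44], [-1.43, 4.57], [0, 2.65], [-2.85, 2.85]. Speed limits (rad/s): [2.79, 2.79, 3.14, 3.14, 3.14, 3.14].

## Interface

Orientations are given as a unit quaternion [x, y, z, w].
In Python, from rig import robot gives the robot as it stands. The module is installed in compiled form; this text tells all that it offers.
- The arm moves only by the tool send_rows, never from a script. Its argument "deltas" is a list of rows, each an object of numbers: "tx", "ty", "tz": the shift along the tool's x, y, z in cm; "rx", "ry", "rz": the turn, a rotation vector about the tool's x, y, z in rad. A call has 1 to 5 rows; each row is the pose to reach, as a shift and turn from the pose commanded when the call began, along the tool's axes at that moment; what a row does not reach only later rows make up. A row lasts 1/12 s, in which the tool goes at most 41.7 mm and 7.16 degrees, less where a joint would pass 70% of its speed; a pose out of reach is approached as far as the arm can. A call with a gripper value outside its range is refused whole. "claw" is the finger opening in cm, from 0 to 8.7, set as the call begins (left out, the last holds). The fingers move at their own pace and stop on an object; "squeeze" is the grip in N (left out, the last holds). Time passes only in rows, so rows that repeat a pose let the fingers close. It gives the time, the measured TCP pose, the force and the opening at its end, in the units of the state.
- robot.get_obs(): the state, without advancing time (a new reading comes with each control period).
- robot.camera(name): name is "scene" or "top" or "wrist"; returns a dict with "color" (480x640x3 uint8, red, green, blue), "z_map" (480x640 float32, m along the optical axis (not along the pixel's ray), 0 where there is no reading), "intrinsics" (3x3 intrinsics, pixels), "R" (3x3) and "t" (3): a world point X has camera coordinates R X + t; the wrist camera has in their place "tool_from_camera" (4x4, takes a point from camera to tool coordinates, whose origin is the TCP and whose axes are the flange's). Camera axes: x right, y down, z forward; pixel columns grow to the right and rows downward; lengths in m; the calibration is good to about 2 mm. The wrist camera is an equidistant fisheye: a pixel r from the principal point sees the ray r / f radians off the axis. A picture is of the moment at which its call begins: read the wrist's pose just before it.
- robot.hand_in(): hands the job in, once; it reports no verdict.
Trained networks look in the newest picture that a camera, given by its name, has taken for a name from the list of things; names that differ only in an ending like _2 or _b are one class to them, and where a whole thing is asked for, a point or a joint stands for the part that bears it (a point fixed in the world has none). Each returns a list of dicts, best first, with "p" (0 to 1); they miss things now and then, are a little off and sometimes report something else, mostly with a low value. They report only what shows in the picture. A call takes as long as a camera call.
- robot.outline_of(label, camera): "pixels" (480x640 bool, what is visible of it) and "xy" ([column, row] in pixels, amid what is visible of it).
- robot.tip_of(label, camera): "xy" ([column, row] in pixels: a listed point, or the origin of a listed thing).
The state is a dict: "time": time; "q": joint angles; "joint_velocities": joint speeds; "joint_torque": joint torques, N m; "position": TCP position; "tool_rot": TCP orientation; "ft_force": force on the tool from outside, world axes, zero at the start; "moment": the same for the moment, N m; "grip_width": finger opening in m.
Only numpy, scipy, OpenCV 4.12 (cv2) and the standard library are available. Lean on these libraries where they do the work, as an engineer would, in place of code of your own. Each camera call takes 0.05 s, during which the arm holds its last target.

## Working session

There is one attempt and no reset: what is moved stays moved. The work goes in short steps, Python scripts to look and compute and a tool call to move; the robot and the scene stay as the last step left them, time stands still between calls to the robot, and variables do not carry over. Pictures are saved under pics/ and viewed, and the job is handed in when it is done.

Besides the shell and the picture viewer there is one more tool, called after ">>>" as a command line: name --argument value ..., lists and objects as JSON in quotes. send_rows: Moves the arm, as the interface text tells. Its arguments: {"type":"object","properties":{"deltas":{"type":"array","items":{"type":"object","properties":{"tx":{"type":"number"},"ty":{"type":"number"},"tz":{"type":"number"},"rx":{"type":"number"},"ry":{"type":"number"},"rz":{"type":"number"}}}},"claw":{"type":"number"},"squeeze":{"type":"number"}},"required":["deltas"]}

```bash
mkdir -p pics; ls; cat > h.py <<'E'
from rig import robot
import numpy as np, cv2
np.set_printoptions(precision=4,suppress=True)
def shot(cam,fn=None):
    c=robot.camera(cam)
    if fn: cv2.imwrite('pics/'+fn,c['color'][:,:,::-1])
    return c
def cloud(c):
    z=c['z_map'];K=c['intrinsics']
    v,u=np.mgrid[0:480,0:640]
    P=np.stack([(u-K[0,2])/K[0,0]*z,(v-K[1,2])/K[1,1]*z,z],-1)
    W=(P-c['t'])@c['R']
    W[z==0]=np.nan
    return W
def ray(c,xy):
    K=c['intrinsics'];d=np.array([(xy[0]-K[0,2])/K[0,0],(xy[1]-K[1,2])/K[1,1],1])
    return -c['R'].T@c['t'], c['R'].T@d
def at_z(c,xy,z):
    o,d=ray(c,xy);return o+d*(z-o[2])/d[2]
E
python3 - <<'E'
from h import *
o=robot.get_obs();print(o)
for n in('scene','top','wrist'):
    c=shot(n,n+'0.png');print(n,c['intrinsics'],c.get('t'),c.get('R'))
E
```

```text
pics
{'time': 0.0, 'q': array([ 1.0245,  0.5285,  1.4339, -0.    ,  1.1814, -0.1786]), 'joint_velocities': array([-0.0016, -0.0006,  0.0008,  0.0011,  0.0006,  0.0002]), 'joint_torque': array([  0.0002, -44.0037, -17.6599,   0.0634,   0.0581,  -0.0001]), 'position': array([0.2243, 0.5825, 0.1907]), 'tool_rot': array([ 0.1828,  0.9831, -0.001 , -0.0004]), 'ft_force': array([ 0.0561, -0.4318, -0.4702]), 'moment': array([0.028 , 0.0387, 0.0489]), 'grip_width': 0.08698287653486524}
scene [[600.4628   0.     316.9025]
 [  0.     600.4628 239.958 ]
 [  0.       0.       1.    ]] [-0.1782 -0.2964  1.7355] [[ 0.308   0.9513  0.0134]
 [ 0.7346 -0.2288 -0.6388]
 [-0.6046  0.2066 -0.7693]]
top [[443.391    0.     323.0088]
 [  0.     443.391  237.0547]
 [  0.       0.       1.    ]] [0.0023 0.5597 1.0957] [[-0.0105 -0.9999  0.0068]
 [-0.9847  0.0092 -0.1738]
 [ 0.1737 -0.0086 -0.9848]]
wrist [[371.6483   0.     320.7637]
 [  0.     371.6483 233.5742]
 [  0.       0.       1.    ]] None None
```

View pics/scene0.png

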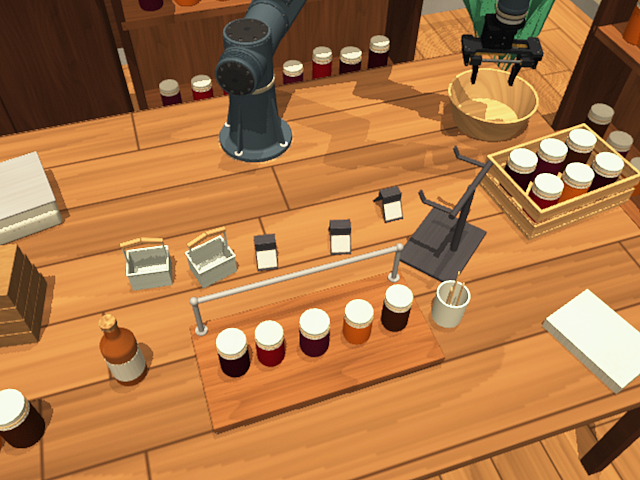

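View pics/top0.png

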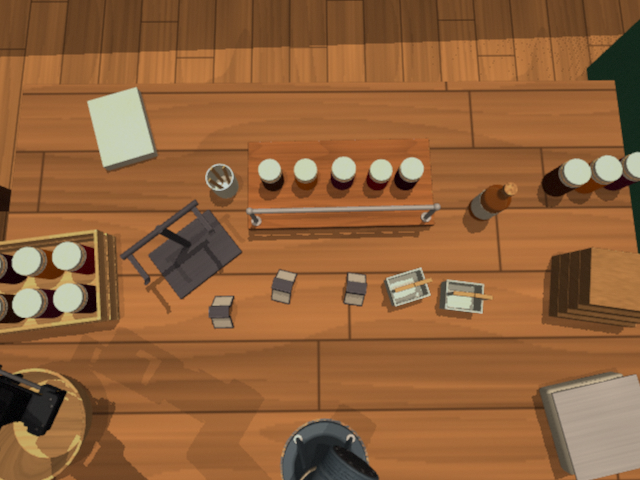

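View pics/wrist0.png

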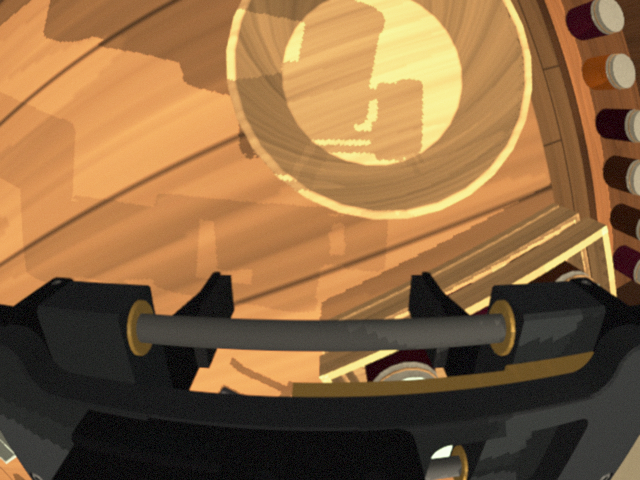

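```bash
cat > det.py <<'E'
from h import *
for cam in('top','scene'):
    c=shot(cam);W=cloud(c)
    print(cam)
    for n in ['rail_mid','hook0','hook1','ticket0_fold','ticket0','jar0','caddy0','caddy0_bail','cordial','spoonpot']:
        z={'rail_mid':.15,'hook0':.224,'hook1':.224,'ticket0_fold':.064,'caddy0_bail':.13,'jar0':.04}.get(n,0)
        for d in robot.tip_of(n,cam):
            if d['p']>.25: print(n,round(d['p'],2),np.array(d['xy']).round(1),at_z(c,d['xy'],z))
E
python3 det.py
```

```text
top
rail_mid 0.79 [339.6 208.6] [ 0.6102 -0.0426  0.15  ]
hook0 0.94 [207.5 224.2] [0.5597 0.2507 0.224 ]
hook0 0.61 [144.1 275.3] [0.4492 0.3824 0.224 ]
hook1 0.94 [207.5 224.2] [0.5597 0.2507 0.224 ]
hook1 0.61 [144.1 275.3] [0.4492 0.3824 0.224 ]
ticket0_fold 0.59 [221.8 310.4] [0.3753 0.2489 0.064 ]
ticket0 0.92 [352.8 290.6] [ 0.4241 -0.0808  0.    ]
ticket0 0.76 [282.7 285.9] [0.4383 0.1041 0.    ]
ticket0 0.67 [226.2 312.2] [0.3714 0.2512 0.    ]
ticket0 0.62 [376.5 181. ] [ 0.7239 -0.1529  0.    ]
jar0 0.98 [376.6 179.5] [ 0.7157 -0.1479  0.04  ]
jar0 0.92 [273.7 179.3] [0.7186 0.1262 0.04  ]
jar0 0.85 [403.9 177.4] [ 0.7209 -0.221   0.04  ]
jar0 0.8 [308.8 182.6] [0.7087 0.0329 0.04  ]
jar0 0.74 [341.3 174.4] [ 0.7306 -0.054   0.04  ]
jar0 0.52 [219.6 311.4] [0.3732 0.2596 0.04  ]
caddy0 0.89 [458.4 296.9] [ 0.4048 -0.359   0.    ]
caddy0 0.71 [400.  289.1] [ 0.4268 -0.2057  0.    ]
caddy0_bail 0.68 [410.8 284.9] [ 0.4291 -0.2081  0.13  ]
cordial 0.57 [476.9 213.3] [ 0.6302 -0.4239  0.    ]
spoonpot 0.92 [228.6 187.7] [0.7082 0.2539 0.    ]
scene
rail_mid 0.78 [300.8 271.1] 
[... 492 characters left out ...]
8 364.1] [ 0.716  -0.2171  0.04  ]
jar0 0.78 [355.8 331.8] [0.7176 0.0416 0.04  ]
jar0 0.73 [395.1 319.3] [0.7139 0.1337 0.04  ]
jar0 0.62 [314.1 342.1] [ 0.7147 -0.0508  0.04  ]
jar0 0.59 [271.2 354.5] [ 0.7158 -0.1443  0.04  ]
caddy0 0.86 [154.3 275.2] [ 0.4082 -0.3481  0.    ]
caddy0 0.8 [209.4 273.3] [ 0.4414 -0.2233  0.    ]
caddy0 0.69 [145.5 240.5] [ 0.2952 -0.3535  0.    ]
caddy0 0.32 [391.  192.4] [0.3214 0.291  0.    ]
caddy0_bail 0.82 [206.3 232.6] [ 0.4285 -0.2113  0.13  ]
cordial 0.78 [130.5 371.6] [ 0.6442 -0.4313  0.    ]
cordial 0.56 [206.7 229.3] [ 0.3039 -0.2023  0.    ]
spoonpot 0.66 [446.4 317.4] [0.722  0.2603 0.    ]
spoonpot 0.52 [204.4 231.8] [ 0.3104 -0.2095  0.    ]
```

```bash
python3 - <<'E'
from h import *
for cam in('top','scene'):
    c=shot(cam);W=cloud(c)
    im=c['color'][:,:,::-1]
    crop=im[190:340,100:260] if cam=='top' else im[140:290,370:500]
    cv2.imwrite(f'pics/hook_{cam}.png',cv2.resize(crop,None,fx=4 if cam=='top' else 4,fy=4,interpolation=cv2.INTER_CUBIC))
    for n in['ticket0','caddy0']:
        for d in robot.outline_of(n,cam):
            if d['p']<.25: continue
            P=W[d['pixels']];P=P[~np.isnan(P).any(1)]
            if n=='ticket0': P=P[(P[:,2]>.058)&(P[:,2]<.08)]
            else: P=P[(P[:,2]>.110)&(P[:,2]<.145)]
            if len(P)<5: print(n,d['p'],len(P));continue
            r=cv2.minAreaRect((P[:,:2]*1000).astype(np.float32))
            m=P.mean(0);U=np.linalg.svd(P[:,:2]-m[:2],full_matrices=False)[2][0]
            print(cam,n,round(d['p'],2),np.round(d['xy']),len(P),m,'z',np.percentile(P[:,2],[5,50,95]),'rect',np.round(r[0],1),np.round(r[1],1),round(r[2],1),'pca',np.degrees(np.arctan2(U[1],U[0])))
E
```

```text
top ticket0 0.96 [282. 287.] 224 [0.4357 0.0988 0.0687] z [0.0651 0.0687 0.0718] rect [435.8  98.8] [48.6 27.7] 75.5 pca -104.13599903337656
top ticket0 0.8 [222. 312.] 232 [0.3722 0.2537 0.0687] z [0.0653 0.0688 0.0718] rect [372.7 254.7] [49.  26.8] 89.4 pca -88.00488599886164
top ticket0 0.8 [358. 291.] 227 [ 0.4274 -0.0852  0.0688] z [0.0651 0.0688 0.0724] rect [428.1 -85.2] [49.2 28.4] 81.3 pca -99.63376858266864
top caddy0 0.73 [406. 285.] 162 [ 0.428  -0.2124  0.1314] z [0.1258 0.1318 0.1371] rect [ 428.7 -214.6] [ 9.8 90. ] 16.3 pca -73.72280196415981
top caddy0 0.71 [464. 297.] 176 [ 0.4037 -0.3512  0.1311] z [0.1237 0.1313 0.1375] rect [ 403.5 -354.4] [90.  10.1] 82.3 pca -97.40443078265488
top caddy0 0.37 [493. 203.] 380 [ 0.6322 -0.4187  0.1313] z [0.1142 0.132  0.1436] rect [ 638.5 -428.5] [64.8 59. ] 31.5 pca -150.07223430830055
scene ticket0 0.83 [261. 250.] 235 [ 0.4353 -0.0841  0.0671] z [0.0595 0.068  0.0723] rect [432.4 -84. ] [48.3 32.9] 79.5 pca -96.60317882321237
scene ticket0 0.67 [391. 199.] 204 [0.3781 0.2563 0.067 ] z [0.0604 0.0675 0.0717] rect [374.7 257.1] [50.7 35.5] 86.8 pca -90.32971597279396
scene ticket0 0.6 [338. 234.] 234 [0.4418 0.1002 0.0672] z [0.0608 0.0677 0.0717] rect [438.7 101.8] [50.6 37.6] 77.4 pca 75.22577652825501
scene caddy0 0.63 [209. 261.] 243 [ 0.4345 -0.2133  0.128 ] z [0.1183 0.1285 0.1364] rect [ 433.8 -212.8] [15.  90.9] 16.7 pca 106.61947346099048
scene caddy0 0.55 [149. 266.] 274 [ 0.4092 -0.3523  0.1276] z [0.1185 0.1281 0.1352] rect [ 407.8 -353. ] [91.1 15.3] 83.0 pca -97.45049680203073
```

```bash
python3 - <<'E'
from h import *
for cam in('top','scene'):
    c=shot(cam);W=cloud(c)
    X=W.reshape(-1,3);X=X[~np.isnan(X).any(1)]
    # rail
    m=(abs(X[:,0]-.61)<.07)&(X[:,1]>-.30)&(X[:,1]<.20)&(X[:,2]>.147)&(X[:,2]<.165)
    P=X[m];mu=P.mean(0);U=np.linalg.svd(P-mu,full_matrices=False)[2][0]
    a=np.polyfit(P[:,1],P[:,0],1)
    r=P[:,0]-np.polyval(a,P[:,1]);k=abs(r)<.01;a=np.polyfit(P[k,1],P[k,0],1)
    print(cam,'rail',len(P),mu,'x=',a,np.degrees(np.arctan(a[0])),'y range',P[:,1].min(),P[:,1].max(),'z',np.percentile(P[:,2],[5,50,95]), 'rail z slope',np.polyfit(P[:,1],P[:,2],1))
    # stand
    m=(X[:,0]>.35)&(X[:,0]<.75)&(X[:,1]>.19)&(X[:,1]<.5)&(X[:,2]>.19)&(X[:,2]<.26)
    P=X[m];print('stand',len(P),P.min(0),P.max(0))
    np.save(f'stand_{cam}.npy',P)
    # jar caps
    m=(X[:,0]>.65)&(X[:,0]<.8)&(X[:,1]>-.28)&(X[:,1]<.19)&(X[:,2]>.12)
    P=X[m]
    from scipy.cluster.hierarchy import fcluster,linkage
    P=P[::3];L=fcluster(linkage(P[:,:2],'single'),.008,'distance')
    for l in set(L):
        Q=P[L==l]
        if len(Q)>15:
            (cx,cy),rr=cv2.minEnclosingCircle(Q[:,:2].astype(np.float32));print('jar',len(Q),Q.mean(0),(cx,cy),rr,Q[:,2].max())
    S=np.load(f'stand_{cam}.npy');
    I=np.zeros((500,600,3),np.uint8)
    for p in S:
        i=int((.65-p[0])*1600);j=int((.5-p[1])*1600)
        if 0<=i<500 and 0<=j<600: 
            h=(p[2]-.19)/.07; cv2.circle(I,(j,i),2,tuple(int(v) for v in cv2.applyColorMap(np.uint8([[int(255*h)]]),2)[0,0]),-1)
    cv2.imwrite(f'pics/st_{cam}.png',I)
E
```

```text
top rail 997 [ 0.6072 -0.0516  0.1557] x= [-0.0142  0.6065] -0.8140448057201491 y range -0.28083751020790126 0.17896304677430083 z [0.1513 0.1558 0.1599] rail z slope [-0.0004  0.1557]
stand 1051 [0.4274 0.2324 0.1934] [0.6143 0.4359 0.2415]
jar 134 [0.7147 0.0386 0.1263] (0.715859055519104, 0.03924933820962906) 0.028401056304574013 0.1308951125638234
jar 146 [0.7099 0.1259 0.1372] (0.7116227149963379, 0.12641945481300354) 0.028166718780994415 0.1429726267777244
jar 157 [ 0.714  -0.0551  0.134 ] (0.7154457569122314, -0.05615309625864029) 0.02955610863864422 0.13981623488499761
jar 135 [ 0.7107 -0.1472  0.1301] (0.7107289433479309, -0.14784660935401917) 0.028019584715366364 0.13702712206316836
jar 160 [ 0.7094 -0.2206  0.137 ] (0.7121934294700623, -0.2227049320936203) 0.029632367193698883 0.1444018850542084
scene rail 1284 [ 0.6139 -0.0591  0.1543] x= [-0.0138  0.6131] -0.7894357946301198 y range -0.2801251842381485 0.17865200270481454 z [0.149  0.1545 0.1592] rail z slope [0.001  0.1544]
stand 893 [0.4297 0.2326 0.1904] [0.6214 0.4406 0.2393]
jar 184 [0.7207 0.0399 0.1261] (0.7193925976753235, 0.039771728217601776) 0.02928081341087818 0.13087780861861856
jar 206 [0.7197 0.1259 0.1357] (0.716666042804718, 0.12699297070503235) 0.02954869717359543 0.1420951854510136
jar 232 [ 0.7227 -0.0553  0.1328] (0.71982741355896, -0.05315369740128517) 0.030991261824965477 0.1395550217439346
jar 255 [ 0.7203 -0.2215  0.1356] (0.7160481214523315, -0.22168372571468353) 0.03050377406179905 0.14348667811646112
jar 203 [ 0.7179 -0.1467  0.1294] (0.715831995010376, -0.14638061821460724) 0.028332112357020378 0.13662982610538896
```

View pics/st_top.png

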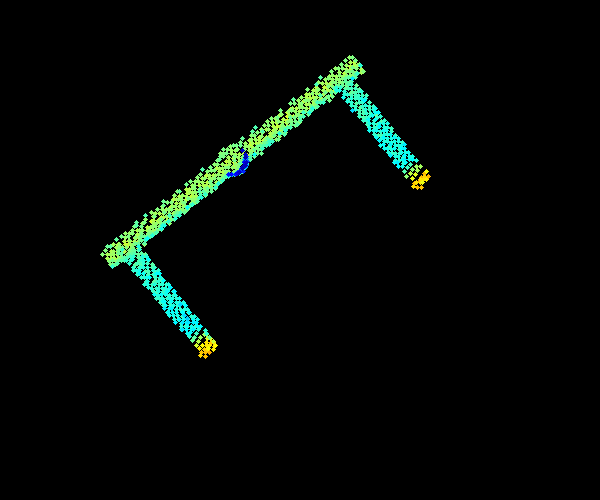

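View pics/st_scene.png

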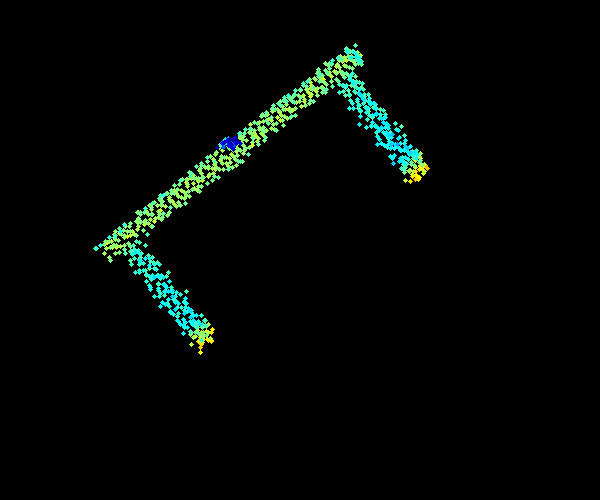

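View pics/hook_top.png

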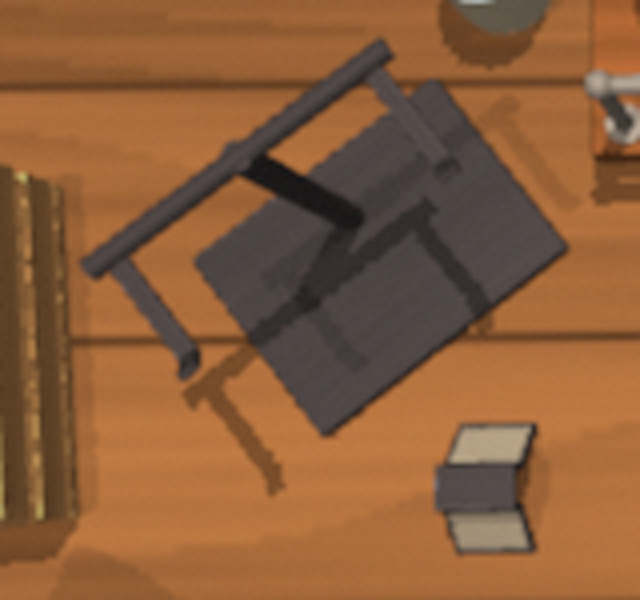

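View pics/hook_scene.png

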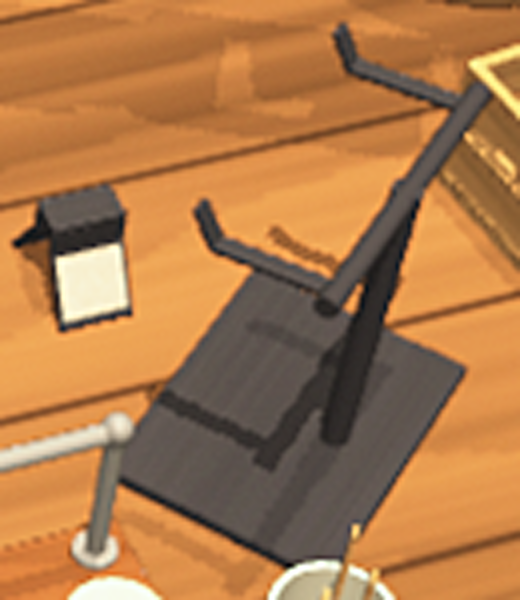

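```bash
cat > go.py <<'E'
# usage: go.py x y z yawdeg  (yaw = angle of tool y (jaw axis) from world x) ; also several waypoints
from h import *
from scipy.spatial.transform import Rotation as R
import sys
o=robot.get_obs();p=o['position'];r=R.from_quat(o['tool_rot'])
print('t',round(o['time'],2),'pos',p,'grip',round(o['grip_width']*100,2),'F',o['ft_force'],'yaw',round(np.degrees(np.arctan2(*r.as_matrix()[[1,0],1])),2),'zax',r.as_matrix()[:,2])
a=[float(v) for v in sys.argv[1:]]
for i in range(0,len(a),4):
    x,y,z,w=a[i:i+4];w=np.radians(w)
    T=np.array([[-np.sin(-w)*0+-np.sin(w)*-1*0,0,0]]*3)
    ty=np.array([np.cos(w),np.sin(w),0]);tz=np.array([0,0,-1.]);tx=np.cross(ty,tz)
    M=np.stack([tx,ty,tz],1)
    d=r.inv().apply(np.array([x,y,z])-p)*100
    rv=(r.inv()*R.from_matrix(M)).as_rotvec()
    n=max(np.linalg.norm(d)/4.17,np.linalg.norm(rv)/.125)
    print('delta tx %.2f ty %.2f tz %.2f rx %.3f ry %.3f rz %.3f rows %.1f'%(*d,*rv,n))
E
python3 go.py .374 .2555 .26 0 .225 .583 .27 69
```

```text
t 1.65 pos [0.2247 0.5832 0.1916] grip 8.7 F [-0.2243 -0.65   -0.508 ] yaw 68.93 zax [-0.     -0.0001 -1.    ]
delta tx -25.72 ty -25.21 tz -6.84 rx -0.000 ry 0.000 rz 1.203 rows 9.6
delta tx -0.04 ty -0.01 tz -7.84 rx -0.000 ry 0.000 rz -0.001 rows 1.9
```

>>> send_rows --deltas '[{"tz": -4},{"tx": -2.5,"ty": -2.5,"tz": -7,"rz": 0.12},{"tx": -5,"ty": -5,"tz": -7,"rz": 0.24},{"tx": -7.5,"ty": -7.5,"tz": -7,"rz": 0.36},{"tx": -10,"ty": -10,"tz": -7,"rz": 0.48}]' --claw 6

```text
schema error: expected keys tx, ty, tz, rx, ry, rz
```

```bash
python3 go.py .374 .2555 .26 0
```

```text
t 1.65 pos [0.2247 0.5832 0.1916] grip 8.7 F [-0.2243 -0.65   -0.508 ] yaw 68.93 zax [-0.     -0.0001 -1.    ]
delta tx -25.72 ty -25.21 tz -6.84 rx -0.000 ry 0.000 rz 1.203 rows 9.6
```

>>> send_rows --deltas '[{"tx": 0,"ty": 0,"tz": -4,"rx": 0,"ry": 0,"rz": 0},{"tx": -2.5,"ty": -2.5,"tz": -7,"rx": 0,"ry": 0,"rz": 0.12},{"tx": -5,"ty": -5,"tz": -7,"rx": 0,"ry": 0,"rz": 0.24},{"tx": -7.5,"ty": -7.5,"tz": -7,"rx": 0,"ry": 0,"rz": 0.36},{"tx": -10,"ty": -10,"tz": -7,"rx": 0,"ry": 0,"rz": 0.48}]' --claw 6 --squeeze 15

```text
time: 2.07
position: [0.2826, 0.453, 0.2626]
tool_rot: [0.414, 0.91, 0.001, 0.0]
ft_force: [0.3, -0.1, 0.2]
grip_width: 0.0637
```

```bash
python3 go.py .374 .2555 .26 0 .374 .2555 .2 0
```

```text
t 2.07 pos [0.2826 0.453  0.2626] grip 6.37 F [ 0.325  -0.0729  0.233 ] yaw 41.15 zax [ 0.0017  0.0015 -1.    ]
delta tx -20.89 ty -6.11 tz 0.25 rx 0.002 ry -0.001 rz 0.718 rows 5.7
delta tx -20.89 ty -6.12 tz 6.25 rx 0.002 ry -0.001 rz 0.718 rows 5.7
```

>>> send_rows --deltas '[{"tx": -4,"ty": -1.2,"tz": 0,"rx": 0,"ry": 0,"rz": 0.12},{"tx": -8,"ty": -2.4,"tz": 0,"rx": 0,"ry": 0,"rz": 0.24},{"tx": -12,"ty": -3.6,"tz": 0,"rx": 0,"ry": 0,"rz": 0.36},{"tx": -16,"ty": -4.8,"tz": 2,"rx": 0,"ry": 0,"rz": 0.48},{"tx": -20,"ty": -6,"tz": 4,"rx": 0,"ry": 0,"rz": 0.6}]'

```text
time: 2.48
position: [0.3673, 0.2708, 0.2267]
tool_rot: [0.664, 0.747, 0.002, 0.001]
ft_force: [0.3, 0.1, -0.5]
grip_width: 0.0599
```

>>> send_rows --deltas '[{"tx": 0,"ty": 0,"tz": 2,"rx": 0,"ry": 0,"rz": 0.1},{"tx": 0,"ty": 0,"tz": 4,"rx": 0,"ry": 0,"rz": 0.1},{"tx": 0,"ty": 0,"tz": 6,"rx": 0,"ry": 0,"rz": 0.1}]'

```text
time: 2.73
position: [0.3667, 0.2712, 0.1654]
tool_rot: [0.7, 0.714, 0.001, 0.0]
ft_force: [0.4, 1.3, 0.1]
grip_width: 0.0598
```

```bash
python3 go.py .374 .2555 .16 0; cat > t2.py <<'E'
from h import *
import sys
# measure handled objects by top & scene
cams=sys.argv[1].split(',');names=sys.argv[2].split(',')
for cam in cams:
    c=shot(cam);W=cloud(c)
    for n in names:
        for d in robot.outline_of(n,cam):
            if d['p']<.25: continue
            P=W[d['pixels']];P=P[~np.isnan(P).any(1)]
            top=np.percentile(P[:,2],98) if len(P) else 0
            P=P[P[:,2]>top-.014]
            if len(P)<10: continue
            r=cv2.minAreaRect((P[:,:2]*1000).astype(np.float32))
            w,h=r[1];a=r[2]
            if w<h: a+=90
            print(cam,n,round(d['p'],2),np.round(d['xy']),len(P),'top %.4f'%top,'rect',np.round(r[0],1),np.round(r[1],1),'long axis',round(a%180,1))
E
python3 t2.py top,scene ticket0; python3 -c "
from h import *
shot('wrist','w1.png')"
```

```text
t 2.73 pos [0.3667 0.2712 0.1654] grip 5.98 F [0.4089 1.3297 0.1325] yaw 1.15 zax [ 0.0012  0.0006 -1.    ]
delta tx -1.58 ty 0.70 tz 0.54 rx 0.001 ry -0.001 rz 0.020 rows 0.4
top ticket0 0.82 [224. 314.] 242 top 0.0719 rect [372.6 254.7] [50.4 26.9] long axis 89.7
top ticket0 0.81 [356. 293.] 228 top 0.0720 rect [427.7 -85.3] [49.9 28.1] long axis 81.4
top ticket0 0.76 [284. 287.] 224 top 0.0717 rect [435.9  99.2] [49.5 27.8] long axis 75.5
top ticket0 0.61 [407. 289.] 159 top 0.1353 rect [ 428.7 -214.6] [ 9.8 90.1] long axis 106.3
scene ticket0 0.87 [338. 236.] 228 top 0.0719 rect [440.6 100.7] [50.8 34.3] long axis 70.3
scene ticket0 0.82 [264. 252.] 255 top 0.0715 rect [431.6 -83.8] [50.  37.1] long axis 80.6
scene ticket0 0.56 [390. 202.] 194 top 0.0726 rect [377.6 257.2] [33.5 52.1] long axis 91.0
```

View pics/w1.png

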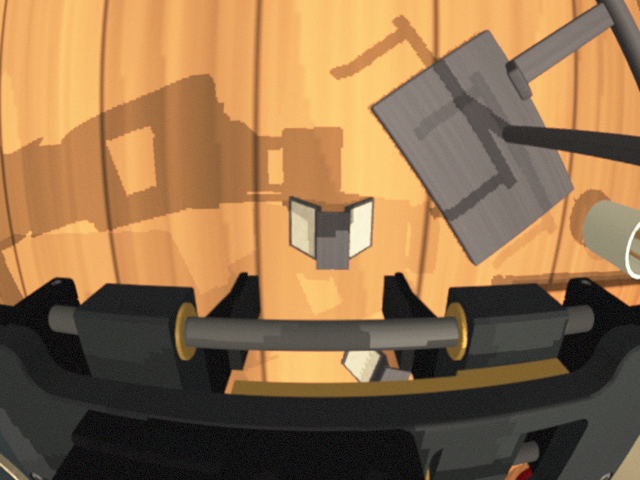

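>>> send_rows --deltas '[{"tx": -1.6,"ty": 0.7,"tz": 2,"rx": 0,"ry": 0,"rz": 0.02},{"tx": -1.6,"ty": 0.7,"tz": 5,"rx": 0,"ry": 0,"rz": 0.02},{"tx": -1.6,"ty": 0.7,"tz": 8,"rx": 0,"ry": 0,"rz": 0.02},{"tx": -1.6,"ty": 0.7,"tz": 10.5,"rx": 0,"ry": 0,"rz": 0.02},{"tx": -1.6,"ty": 0.7,"tz": 11.7,"rx": 0,"ry": 0,"rz": 0.02}]'

```text
time: 3.4
position: [0.3732, 0.2565, 0.0477]
tool_rot: [0.706, 0.708, -0.0, -0.0]
ft_force: [0.1, -0.4, 0.4]
grip_width: 0.0602
```

```bash
python3 go.py .374 .2555 .048 0;python3 -c "
from h import *
shot('wrist','w2.png')"
```

```text
t 3.4 pos [0.3732 0.2565 0.0477] grip 6.02 F [ 0.057  -0.3848  0.4466] yaw 0.21 zax [-0.0003 -0.0002 -1.    ]
delta tx -0.10 ty 0.07 tz -0.03 rx -0.000 ry 0.000 rz 0.004 rows 0.0
```

View pics/w2.png

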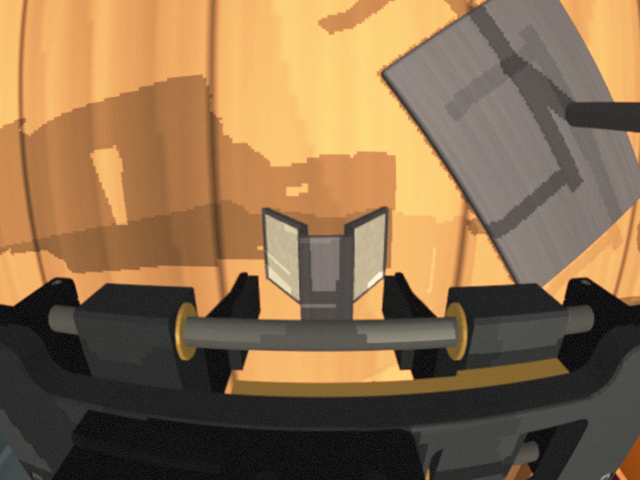

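>>> send_rows --deltas '[{"tx": -0.1,"ty": 0.1,"tz": 0,"rx": 0,"ry": 0,"rz": 0},{"tx": -0.1,"ty": 0.1,"tz": 0,"rx": 0,"ry": 0,"rz": 0},{"tx": -0.1,"ty": 0.1,"tz": 0,"rx": 0,"ry": 0,"rz": 0},{"tx": -0.1,"ty": 0.1,"tz": 0,"rx": 0,"ry": 0,"rz": 0},{"tx": -0.1,"ty": 0.1,"tz": 0,"rx": 0,"ry": 0,"rz": 0}]' --claw 2 --squeeze 12

```text
time: 3.87
position: [0.375, 0.2556, 0.0499]
tool_rot: [0.706, 0.708, 0.001, 0.001]
ft_force: [0.5, 0.4, 0.5]
grip_width: 0.0341
```

>>> send_rows --deltas '[{"tx": 0,"ty": 0,"tz": 0,"rx": 0,"ry": 0,"rz": 0},{"tx": 0,"ty": 0,"tz": -2,"rx": 0,"ry": 0,"rz": 0},{"tx": 0,"ty": 0,"tz": -5,"rx": 0,"ry": 0,"rz": 0},{"tx": 0,"ty": 0,"tz": -9,"rx": 0,"ry": 0,"rz": 0},{"tx": 0,"ty": 0,"tz": -13,"rx": 0,"ry": 0,"rz": 0}]'

```text
time: 4.28
position: [0.3731, 0.2548, 0.1799]
tool_rot: [0.706, 0.708, -0.001, -0.001]
ft_force: [1.3, 0.4, -0.4]
grip_width: 0.0208
```

```bash
python3 go.py .607 .1255 .225 0.8;python3 -c "
from h import *
shot('wrist','w3.png')"
```

```text
t 4.28 pos [0.3731 0.2548 0.1799] grip 2.08 F [ 1.3207  0.3624 -0.4305] yaw 0.16 zax [-0.0023 -0.0008 -1.    ]
delta tx -13.00 ty 23.35 tz -4.55 rx -0.002 ry 0.001 rz -0.011 rows 6.5
```

View pics/w3.png

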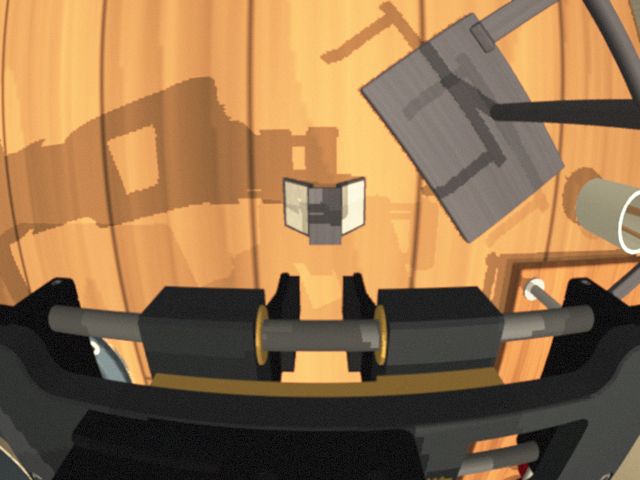

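>>> send_rows --deltas '[{"tx": 0,"ty": 0.1,"tz": 0,"rx": 0,"ry": 0,"rz": 0},{"tx": 0,"ty": 0.1,"tz": 0,"rx": 0,"ry": 0,"rz": 0}]' --claw 5

```text
time: 4.5
position: [0.3755, 0.2553, 0.1795]
tool_rot: [0.706, 0.708, 0.001, 0.001]
ft_force: [1.2, 0.5, 0.1]
grip_width: 0.0271
```

```bash
python3 go.py .374 .2555 .048 0; python3 t2.py top,scene ticket0
```

```text
t 4.5 pos [0.3755 0.2553 0.1795] grip 2.71 F [1.1795 0.5378 0.146 ] yaw 0.18 zax [ 0.0023  0.0008 -1.    ]
delta tx 0.01 ty -0.18 tz 13.15 rx 0.002 ry -0.001 rz 0.003 rows 3.2
top ticket0 0.81 [356. 290.] 229 top 0.0718 rect [427.8 -85.4] [50.1 28. ] long axis 81.3
top ticket0 0.64 [282. 286.] 229 top 0.0722 rect [436.   99.6] [50.  27.7] long axis 75.7
top ticket0 0.59 [223. 312.] 221 top 0.0717 rect [372.9 244.2] [31.2 62.2] long axis 98.2
scene ticket0 0.93 [261. 249.] 251 top 0.0718 rect [432.  -83.9] [50.  33.4] long axis 80.5
scene ticket0 0.72 [338. 236.] 242 top 0.0714 rect [438.7 101.2] [49.5 34.9] long axis 77.5
scene ticket0 0.65 [388. 201.] 207 top 0.0714 rect [375.7 256.9] [50.4 38.8] long axis 86.7
```

>>> send_rows --deltas '[{"tx": 0,"ty": -0.1,"tz": 0,"rx": 0,"ry": 0,"rz": 0},{"tx": 0,"ty": -0.1,"tz": 4,"rx": 0,"ry": 0,"rz": 0},{"tx": 0,"ty": -0.1,"tz": 8,"rx": 0,"ry": 0,"rz": 0},{"tx": 0,"ty": -0.1,"tz": 11.5,"rx": 0,"ry": 0,"rz": 0},{"tx": 0,"ty": -0.1,"tz": 13.1,"rx": 0,"ry": 0,"rz": 0}]'

```text
time: 5.12
position: [0.3712, 0.2541, 0.0438]
tool_rot: [0.706, 0.708, -0.003, -0.002]
ft_force: [0.1, -0.1, -0.7]
grip_width: 0.05
```

>>> send_rows --deltas '[{"tx": 0,"ty": 0,"tz": 0,"rx": 0,"ry": 0,"rz": 0},{"tx": 0,"ty": 0,"tz": 0,"rx": 0,"ry": 0,"rz": 0},{"tx": 0,"ty": 0,"tz": 0,"rx": 0,"ry": 0,"rz": 0},{"tx": 0,"ty": 0,"tz": 0,"rx": 0,"ry": 0,"rz": 0},{"tx": 0,"ty": 0,"tz": 0,"rx": 0,"ry": 0,"rz": 0}]' --claw 1.5

```text
time: 5.53
position: [0.3752, 0.2557, 0.049]
tool_rot: [0.706, 0.708, 0.001, 0.001]
ft_force: [0.3, -0.1, 0.4]
grip_width: 0.0242
```

>>> send_rows --deltas '[{"tx": 0,"ty": 0,"tz": 0,"rx": 0,"ry": 0,"rz": 0},{"tx": 0,"ty": 0,"tz": 0,"rx": 0,"ry": 0,"rz": 0},{"tx": 0,"ty": 0,"tz": 0,"rx": 0,"ry": 0,"rz": 0}]'

```text
time: 5.78
position: [0.3745, 0.2554, 0.0484]
tool_rot: [0.706, 0.708, 0.001, 0.0]
ft_force: [0.4, 0.2, -0.3]
grip_width: 0.0158
```

```bash
python3 -c "
from h import *
shot('wrist','w4.png');c=shot('scene');cv2.imwrite('pics/s4.png',cv2.resize(c['color'][120:280,300:500,::-1],None,fx=4,fy=4))"
```

```text
(no output)
```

View pics/w4.png

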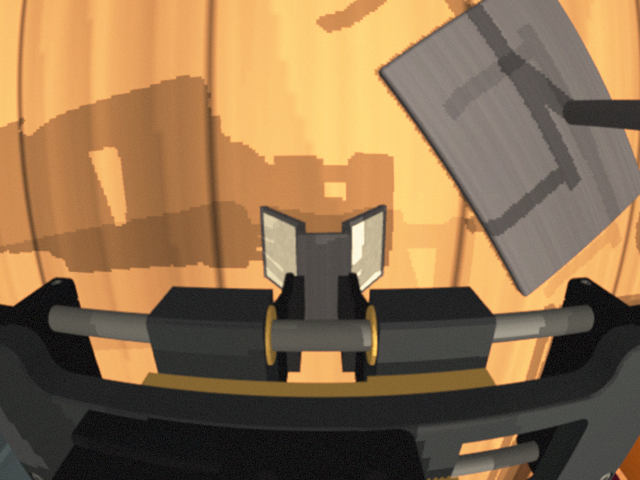

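View pics/s4.png

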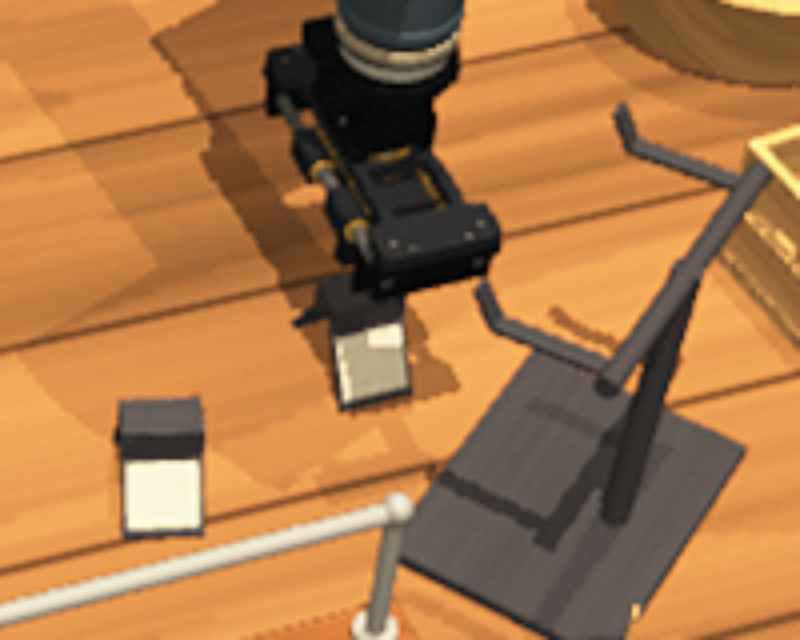

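```bash
cat > wr.py <<'E'
from h import *
from scipy.spatial.transform import Rotation as R
def wcloud():
    o=robot.get_obs();c=robot.camera('wrist')
    z=c['z_map'];K=c['intrinsics'];v,u=np.mgrid[0:480,0:640]
    dx=(u-K[0,2])/K[0,0];dy=(v-K[1,2])/K[1,1];th=np.hypot(dx,dy)+1e-9
    zz=np.where(th<1.5,z,0)
    s=np.tan(np.minimum(th,1.5))/th
    P=np.stack([dx*s*zz,dy*s*zz,zz],-1)
    T=c['tool_from_camera'];Tl=P@T[:3,:3].T+T[:3,3]
    Wd=R.from_quat(o['tool_rot']).apply(Tl.reshape(-1,3)).reshape(Tl.shape)+o['position']
    Tl[zz==0]=np.nan;Wd[zz==0]=np.nan
    return o,c,Tl,Wd
E
python3 - <<'E'
from wr import *
o,c,T,W=wcloud()
print(c['tool_from_camera'])
for u,v in [(325,245),(325,270),(325,300),(290,300),(295,330),(350,300),(350,330),(290,285),(280,240),(325,315),(450,430),(200,200)]:
    print(u,v,'tool',T[v,u],'world',W[v,u])
E
```

```text
[[ 0.0004 -0.9581 -0.2864  0.0784]
 [ 1.      0.0004  0.0002 -0.0006]
 [-0.0001 -0.2864  0.9581 -0.1932]
 [ 0.      0.      0.      1.    ]]
325 245 tool [ 0.0208  0.0015 -0.0201] world [0.3757 0.2761 0.0682]
325 270 tool [ 0.0077  0.0015 -0.0205] world [0.3758 0.263  0.0686]
325 300 tool [-0.0094  0.0016 -0.02  ] world [0.3759 0.2459 0.0681]
290 300 tool [ 0.0092 -0.0132 -0.057 ] world [0.361  0.2645 0.105 ]
295 330 tool [ 0.0317 -0.0067 -0.1171] world [0.3674 0.2869 0.1652]
350 300 tool [ 0.0089  0.0114 -0.0563] world [0.3857 0.2642 0.1044]
350 330 tool [ 0.0313  0.0064 -0.1165] world [0.3805 0.2866 0.1645]
290 285 tool [ 0.011  -0.014  -0.0459] world [0.3602 0.2662 0.094 ]
280 240 tool [ 0.0104 -0.0253  0.0206] world [0.349  0.2656 0.0275]
325 315 tool [-0.0178  0.0016 -0.021 ] world [0.376  0.2374 0.0691]
450 430 tool [ 0.0225  0.0252 -0.1431] world [0.3993 0.2778 0.1912]
200 200 tool [ 0.0303 -0.0832  0.0478] world [0.291  0.2853 0.0003]
```

>>> send_rows --deltas '[{"tx": 0,"ty": 0,"tz": -1,"rx": 0,"ry": 0,"rz": 0},{"tx": 0,"ty": 0,"tz": -2,"rx": 0,"ry": 0,"rz": 0},{"tx": 0,"ty": 0,"tz": -3,"rx": 0,"ry": 0,"rz": 0},{"tx": 0,"ty": 0,"tz": -4,"rx": 0,"ry": 0,"rz": 0}]'

```text
time: 6.27
position: [0.374, 0.2551, 0.0881]
tool_rot: [0.706, 0.708, -0.0, -0.0]
ft_force: [0.2, -0.6, -0.1]
grip_width: 0.0147
```

```bash
python3 go.py; python3 - <<'E'
from wr import *
cv2
o,c,T,W=wcloud()
cv2.imwrite('pics/w5.png',c['color'][:,:,::-1])
for u,v in [(325,245),(325,270),(325,300)]:
    print(u,v,'tool',T[v,u],'world',W[v,u])
E
```

```text
t 6.27 pos [0.374  0.2551 0.0881] grip 1.47 F [ 0.1819 -0.6334 -0.053 ] yaw 0.17 zax [-0.0005 -0.0002 -1.    ]
325 245 tool [0.0074 0.002  0.0201] world [0.3759 0.2625 0.068 ]
325 270 tool [-0.0088  0.002   0.0197] world [0.376  0.2464 0.0684]
325 300 tool [-0.0642  0.003   0.0881] world [0.3771 0.1909 0.    ]
```

View pics/w5.png

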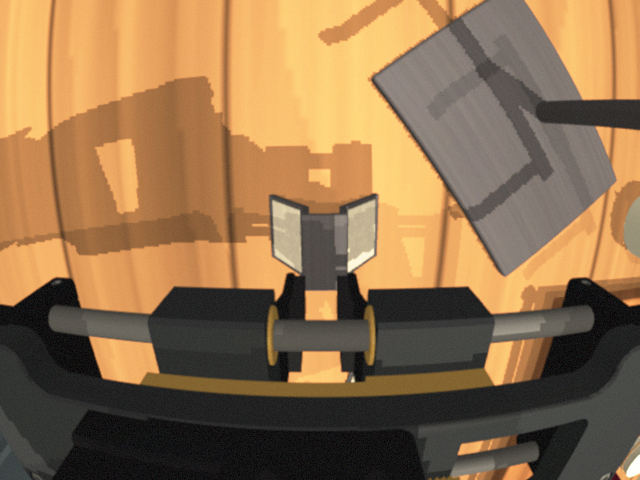

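```bash
python3 - <<'E'
from wr import *
o,c,T,W=wcloud()
for v in range(270,375,6):
    print(v,[ (u,*np.round(T[v,u]*1000).tolist()) for u in (284,292,300,345,352,360)])
E
```

```text
270 [(284, -38.0, -31.0, 90.0), (292, -23.0, -21.0, 55.0), (300, -19.0, -15.0, 45.0), (345, nan, nan, nan), (352, -23.0, 22.0, 55.0), (360, -37.0, 32.0, 89.0)]
276 [(284, -42.0, -31.0, 89.0), (292, 11.0, -14.0, -36.0), (300, 9.0, -10.0, -32.0), (345, 9.0, 11.0, -32.0), (352, 10.0, 14.0, -35.0), (360, -43.0, 32.0, 89.0)]
282 [(284, 11.0, -17.0, -43.0), (292, 11.0, -13.0, -43.0), (300, 9.0, -10.0, -39.0), (345, 10.0, 10.0, -40.0), (352, 11.0, 13.0, -43.0), (360, -48.0, 32.0, 90.0)]
288 [(284, 11.0, -16.0, -48.0), (292, 11.0, -13.0, -48.0), (300, 10.0, -10.0, -46.0), (345, 9.0, 10.0, -44.0), (352, 11.0, 13.0, -49.0), (360, -54.0, 32.0, 90.0)]
294 [(284, 11.0, -16.0, -55.0), (292, 9.0, -13.0, -52.0), (300, 9.0, -9.0, -51.0), (345, 9.0, 10.0, -51.0), (352, 11.0, 12.0, -55.0), (360, 11.0, 16.0, -55.0)]
300 [(284, 11.0, -15.0, -60.0), (292, 10.0, -12.0, -57.0), (300, 9.0, -9.0, -57.0), (345, 9.0, 9.0, -56.0), (352, 9.0, 12.0, -57.0), (360, 11.0, 15.0, -60.0)]
306 [(284, 11.0, -15.0, -65.0), (292, 10.0, -12.0, -64.0), (300, 8.0, -9.0, -59.0), (345, 9.0, 9.0, -62.0), (352, 9.0, 12.0, -62.0), 
[... 1109 characters left out ...]
0), (352, 28.0, 7.0, -119.0), (360, 27.0, 9.0, -119.0)]
354 [(284, 4.0, -13.0, -89.0), (292, -1.0, -11.0, -81.0), (300, -1.0, -8.0, -81.0), (345, -1.0, 8.0, -80.0), (352, -2.0, 11.0, -80.0), (360, 11.0, 12.0, -98.0)]
360 [(284, 5.0, -13.0, -94.0), (292, -5.0, -11.0, -80.0), (300, -4.0, -8.0, -80.0), (345, -4.0, 8.0, -80.0), (352, -4.0, 11.0, -81.0), (360, 9.0, 12.0, -98.0)]
366 [(284, 3.0, -13.0, -93.0), (292, -7.0, -11.0, -80.0), (300, -7.0, -8.0, -80.0), (345, -8.0, 9.0, -80.0), (352, -7.0, 11.0, -80.0), (360, 7.0, 12.0, -98.0)]
372 [(284, 1.0, -13.0, -95.0), (292, -142.0, -28.0, 89.0), (300, -10.0, -8.0, -80.0), (345, -10.0, 9.0, -81.0), (352, -135.0, 28.0, 80.0), (360, 5.0, 12.0, -99.0)]
```

```bash
python3 - <<'E'
from wr import *
o,c,T,W=wcloud()
m=(T[...,2]<-.01)&(T[...,2]>-.07)&(abs(T[...,1])<.03)
Z=T[m]
print(np.sort(Z[:,2])[-15:],Z.shape)
for v in range(270,280): print(v,np.round(1000*T[v,[288,292,296,300,345,349,353]]).tolist())
E
```

```text
[-0.0312 -0.0311 -0.0311 -0.0311 -0.0309 -0.0309 -0.0309 -0.0309 -0.0308
 -0.0308 -0.0307 -0.0306 -0.0304 -0.0303 -0.0303] (2059, 3)
270 [[-37.0, -27.0, 88.0], [-23.0, -21.0, 54.0], [-20.0, -18.0, 48.0], [-9.0, -13.0, 21.0], [-20.0, 16.0, 47.0], [-22.0, 20.0, 52.0], [-23.0, 23.0, 54.0]]
271 [[-38.0, -27.0, 88.0], [-24.0, -21.0, 54.0], [-22.0, -18.0, 50.0], [-10.0, -14.0, 22.0], [-20.0, 16.0, 45.0], [-22.0, 19.0, 51.0], [-38.0, 26.0, 89.0]]
272 [[-39.0, -27.0, 88.0], [11.0, -14.0, -31.0], [-22.0, -18.0, 49.0], [-11.0, -14.0, 22.0], [-20.0, 16.0, 44.0], [11.0, 13.0, -31.0], [11.0, 15.0, -30.0]]
273 [[11.0, -16.0, -33.0], [nan, nan, nan], [-23.0, -18.0, 49.0], [-21.0, -15.0, 44.0], [-21.0, 16.0, 44.0], [11.0, 13.0, -32.0], [11.0, 14.0, -33.0]]
274 [[11.0, -16.0, -35.0], [11.0, -14.0, -34.0], [-41.0, -21.0, 89.0], [-22.0, -15.0, 44.0], [-21.0, 16.0, 43.0], [11.0, 13.0, -33.0], [11.0, 14.0, -33.0]]
275 [[11.0, -16.0, -34.0], [11.0, -14.0, -34.0], [-41.0, -21.0, 88.0], [-23.0, -15.0, 44.0], [-23.0, 16.0, 46.0], [11.0, 12.0, -35.0], [11.0, 14.0, -34.0]]
276 [[10.0, -16.0, -35.0], [10.0, -14.0, -35.0], [9.0, -12.0, -32.0], [9.0, -10.0, -31.0], [9.0, 11.0, -31.0], [10.0, 13.0, -34.0], [11.0, 14.0, -36.0]]
277 [[11.0, -16.0, -36.0], [11.0, -14.0, -36.0], [10.0, -12.0, -34.0], [9.0, -10.0, -32.0], [9.0, 11.0, -33.0], [11.0, 12.0, -36.0], [11.0, 14.0, -36.0]]
278 [[11.0, -16.0, -37.0], [11.0, -14.0, -38.0], [9.0, -12.0, -34.0], [9.0, -10.0, -34.0], [9.0, 11.0, -34.0], [11.0, 12.0, -38.0], [11.0, 14.0, -38.0]]
279 [[10.0, -16.0, -38.0], [11.0, -14.0, -39.0], [9.0, -12.0, -36.0], [9.0, -10.0, -35.0], [9.0, 11.0, -34.0], [11.0, 12.0, -38.0], [11.0, 14.0, -39.0]]
```

>>> send_rows --deltas '[{"tx": 0,"ty": 0.2,"tz": 0,"rx": 0,"ry": 0,"rz": 0},{"tx": 0,"ty": 0.2,"tz": 0,"rx": 0,"ry": 0,"rz": 0},{"tx": 0,"ty": 0.2,"tz": 0,"rx": 0,"ry": 0,"rz": 0},{"tx": 0,"ty": 0.2,"tz": 0,"rx": 0,"ry": 0,"rz": 0},{"tx": 0,"ty": 0.2,"tz": -0.2,"rx": 0,"ry": 0,"rz": 0}]' --claw 5

```text
time: 6.83
position: [0.3756, 0.255, 0.0892]
tool_rot: [0.706, 0.708, -0.001, -0.0]
ft_force: [1.1, 0.3, 0.7]
grip_width: 0.0405
```

```bash
python3 go.py .3755 .2555 .018 0; cat > wt.py <<'E'
# wrist measure of flat-top surface near given z range: wt.py zmin zmax
from wr import *
import sys
a,b=map(float,sys.argv[1:3]); lim=float(sys.argv[3]) if len(sys.argv)>3 else .06
o,c,T,W=wcloud()
m=(W[...,2]>a)&(W[...,2]<b)&(np.hypot(T[...,0],T[...,1])<lim)&(T[...,2]>-.028)
n,L,st,_=cv2.connectedComponentsWithStats(m.astype(np.uint8))
for i in range(1,n):
    if st[i,4]<60: continue
    P=W[L==i];r=cv2.minAreaRect((P[:,:2]*1000).astype(np.float32));w,h=r[1];an=r[2]+(90 if w<h else 0)
    print(st[i].tolist(),'mean',P.mean(0),'rect',np.round(r[0],1),np.round(r[1],1),'long',round(an%180,1),'toolmean',T[L==i].mean(0))
E
python3 wt.py .062 .075
```

```text
t 6.83 pos [0.3756 0.255  0.0892] grip 4.05 F [1.1382 0.3151 0.7171] yaw 0.17 zax [-0.0016 -0.0006 -1.    ]
delta tx 0.05 ty -0.00 tz 7.12 rx -0.002 ry 0.001 rz 0.003 rows 1.7
[299, 212, 46, 78, 3501] mean [0.3756 0.2581 0.068 ] rect [375.5 256.8] [28.1 50.1] long 91.0 toolmean [ 0.0031 -0.      0.0212]
```

>>> send_rows --deltas '[{"tx": 0.2,"ty": 0,"tz": 0,"rx": 0,"ry": 0,"rz": -0.015},{"tx": 0.2,"ty": 0,"tz": 2,"rx": 0,"ry": 0,"rz": -0.015},{"tx": 0.2,"ty": 0,"tz": 4.5,"rx": 0,"ry": 0,"rz": -0.015},{"tx": 0.2,"ty": 0,"tz": 6.3,"rx": 0,"ry": 0,"rz": -0.015},{"tx": 0.2,"ty": 0,"tz": 7.0,"rx": 0,"ry": 0,"rz": -0.015}]'

```text
time: 7.3
position: [0.375, 0.2569, 0.0179]
tool_rot: [0.701, 0.714, -0.002, -0.001]
ft_force: [-0.8, 0.1, 0.3]
grip_width: 0.0499
```

>>> send_rows --deltas '[{"tx": 0,"ty": 0,"tz": 0,"rx": 0,"ry": 0,"rz": 0},{"tx": 0,"ty": 0,"tz": 0,"rx": 0,"ry": 0,"rz": 0},{"tx": 0,"ty": 0,"tz": 0,"rx": 0,"ry": 0,"rz": 0},{"tx": 0,"ty": 0,"tz": 0,"rx": 0,"ry": 0,"rz": 0},{"tx": 0,"ty": 0,"tz": 0,"rx": 0,"ry": 0,"rz": 0}]' --claw 1.5

```text
time: 7.72
position: [0.3768, 0.2575, 0.0207]
tool_rot: [0.701, 0.713, 0.001, 0.0]
ft_force: [0.2, -0.1, 1.3]
grip_width: 0.0279
```

>>> send_rows --deltas '[{"tx": 0,"ty": 0,"tz": 0,"rx": 0,"ry": 0,"rz": 0},{"tx": 0,"ty": 0,"tz": 0,"rx": 0,"ry": 0,"rz": 0},{"tx": 0,"ty": 0,"tz": 0,"rx": 0,"ry": 0,"rz": 0}]'

```text
time: 7.97
position: [0.3768, 0.2575, 0.0206]
tool_rot: [0.701, 0.713, 0.001, 0.0]
ft_force: [-0.7, -0.6, 6.5]
grip_width: 0.0277
```

>>> send_rows --deltas '[{"tx": 0,"ty": 0,"tz": -2,"rx": 0,"ry": 0,"rz": 0},{"tx": 0,"ty": 0,"tz": -6,"rx": 0,"ry": 0,"rz": 0},{"tx": 0,"ty": 0,"tz": -10,"rx": 0,"ry": 0,"rz": 0},{"tx": -2,"ty": 0,"tz": -14,"rx": 0,"ry": 0,"rz": 0},{"tx": -5,"ty": 0,"tz": -17,"rx": 0,"ry": 0,"rz": 0}]'

```text
time: 8.38
position: [0.3779, 0.2108, 0.1899]
tool_rot: [0.7, 0.715, 0.002, 0.001]
ft_force: [0.8, -0.6, -2.1]
grip_width: 0.028
```

```bash
python3 go.py .609 .1255 .2 0.8
```

```text
t 8.38 pos [0.3779 0.2108 0.1899] grip 2.8 F [ 0.7797 -0.6162 -2.1444] yaw 1.22 zax [ 0.0039  0.0016 -1.    ]
delta tx -9.02 ty 22.93 tz -0.93 rx 0.004 ry -0.002 rz 0.007 rows 5.9
```

>>> send_rows --deltas '[{"tx": -3.5,"ty": 1,"tz": -0.5,"rx": 0,"ry": 0,"rz": 0},{"tx": -6.5,"ty": 3,"tz": -0.7,"rx": 0,"ry": 0,"rz": 0},{"tx": -8.5,"ty": 6.5,"tz": -1,"rx": 0,"ry": 0,"rz": 0},{"tx": -9,"ty": 10.5,"tz": -1,"rx": 0,"ry": 0,"rz": 0.01},{"tx": -9,"ty": 14.5,"tz": -1,"rx": 0,"ry": 0,"rz": 0.01}]'

```text
time: 8.8
position: [0.5246, 0.1203, 0.1977]
tool_rot: [0.705, 0.709, -0.0, 0.0]
ft_force: [1.1, -0.6, -0.8]
grip_width: 0.0282
```

```bash
python3 go.py .609 .1255 .2 0.8; python3 wt.py .0 .3
```

```text
t 8.8 pos [0.5246 0.1203 0.1977] grip 2.82 F [ 1.0573 -0.5872 -0.7832] yaw 0.27 zax [ 0.0004 -0.0005 -1.    ]
delta tx 0.48 ty 8.44 tz -0.23 rx 0.000 ry 0.001 rz -0.009 rows 2.0
[250, 144, 143, 156, 9820] mean [0.5228 0.1254 0.0906] rect [524.4 122.4] [116.9 115.7] long 40.1 toolmean [ 0.0052 -0.0019  0.1071]
```

>>> send_rows --deltas '[{"tx": 0.5,"ty": 3,"tz": 0,"rx": 0,"ry": 0,"rz": -0.01},{"tx": 0.5,"ty": 5,"tz": 0,"rx": 0,"ry": 0,"rz": -0.01},{"tx": 0.5,"ty": 5,"tz": 0,"rx": 0,"ry": 0,"rz": -0.01},{"tx": 0.5,"ty": 5,"tz": 0,"rx": 0,"ry": 0,"rz": -0.01}]'

```text
time: 9.18
position: [0.5734, 0.1277, 0.1964]
tool_rot: [0.701, 0.713, -0.001, -0.0]
ft_force: [-1.2, 0.2, -1.6]
grip_width: 0.0278
```

```bash
python3 go.py .609 .1255 .2 0.8; cat > wrail.py <<'E'
from wr import *
import sys
o,c,T,W=wcloud()
cv2.imwrite('pics/'+sys.argv[1],c['color'][:,:,::-1])
m=(abs(W[...,0]-.609)<.025)&(W[...,2]>.147)&(W[...,2]<.163)&(T[...,2]>-.02)
P=W[m];a=np.polyfit(P[:,1],P[:,0],1);k=abs(P[:,0]-np.polyval(a,P[:,1]))<.009;P=P[k];a=np.polyfit(P[:,1],P[:,0],1)
print('rail n',len(P),a,'y',P[:,1].min(),P[:,1].max(),'x at y.125',np.polyval(a,.125),'z max',np.percentile(P[:,2],98), 'bounds', np.percentile(P[:,0]-np.polyval(a,P[:,1]),[2,98]))
m=(W[...,0]>.65)&(W[...,0]<.78)&(W[...,2]>.12)&(W[...,2]<.16)&(T[...,2]>-.02)
n,L,st,_=cv2.connectedComponentsWithStats(m.astype(np.uint8))
for i in range(1,n):
    if st[i,4]>150:
        P=W[L==i];(cc,r)=cv2.minEnclosingCircle((P[:,:2]*1000).astype(np.float32));print('jar',st[i,4],np.round(cc,1),round(r,1),P[:,2].max())
E
python3 wrail.py w6.png
```

```text
t 9.18 pos [0.5734 0.1277 0.1964] grip 2.78 F [-1.1854  0.2215 -1.6417] yaw 1.03 zax [-0.0015 -0.0001 -1.    ]
delta tx -0.29 ty 3.55 tz -0.36 rx -0.002 ry 0.000 rz 0.004 rows 0.9
rail n 1246 [-0.0082  0.6089] y 0.010328001909995221 0.18014292443902388 x at y.125 0.6078331388325015 z max 0.16121265306577834 bounds [-0.0068  0.0073]
jar 3892 [714.8 128.1] 28.7 0.14048271618428163
```

View pics/w6.png

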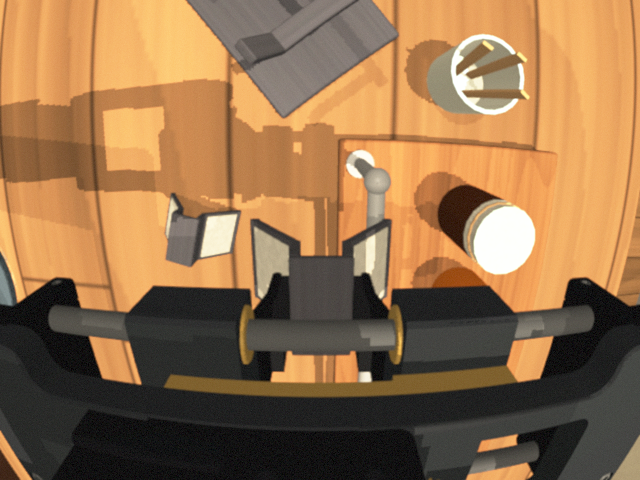

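>>> send_rows --deltas '[{"tx": -0.2,"ty": 3,"tz": 0,"rx": 0,"ry": 0,"rz": 0.005},{"tx": -0.2,"ty": 3.5,"tz": 0,"rx": 0,"ry": 0,"rz": 0.005},{"tx": -0.2,"ty": 3.5,"tz": 1.5,"rx": 0,"ry": 0,"rz": 0.005},{"tx": -0.2,"ty": 3.5,"tz": 3,"rx": 0,"ry": 0,"rz": 0.005},{"tx": -0.2,"ty": 3.5,"tz": 3,"rx": 0,"ry": 0,"rz": 0.005}]'

```text
time: 9.65
position: [0.6049, 0.1264, 0.1643]
tool_rot: [0.702, 0.712, -0.003, -0.003]
ft_force: [-0.5, 0.8, -1.2]
grip_width: 0.0279
```

```bash
python3 go.py .608 .1265 .1135 0.8
```

```text
t 9.65 pos [0.6049 0.1264 0.1643] grip 2.79 F [-0.5171  0.8267 -1.1827] yaw 0.76 zax [-0.0074 -0.0003 -1.    ]
delta tx 0.01 ty 0.35 tz 5.07 rx -0.007 ry 0.000 rz -0.001 rows 1.2
```

>>> send_rows --deltas '[{"tx": 0,"ty": 0,"tz": 1,"rx": 0,"ry": 0,"rz": 0},{"tx": 0,"ty": 0,"tz": 2,"rx": 0,"ry": 0,"rz": 0},{"tx": 0,"ty": 0,"tz": 3,"rx": 0,"ry": 0,"rz": 0},{"tx": 0,"ty": 0,"tz": 4,"rx": 0,"ry": 0,"rz": 0},{"tx": 0,"ty": 0,"tz": 4,"rx": 0,"ry": 0,"rz": 0}]'

```text
time: 10.07
position: [0.6067, 0.1263, 0.1246]
tool_rot: [0.703, 0.712, -0.002, -0.002]
ft_force: [-0.6, 0.5, -1.1]
grip_width: 0.0278
```

```bash
python3 go.py .608 .1265 .113 0.8
```

```text
t 10.07 pos [0.6067 0.1263 0.1246] grip 2.78 F [-0.5683  0.5269 -1.0531] yaw 0.74 zax [-0.0047 -0.0002 -1.    ]
delta tx 0.01 ty 0.14 tz 1.16 rx -0.005 ry 0.000 rz -0.001 rows 0.3
```

>>> send_rows --deltas '[{"tx": 0,"ty": 0,"tz": 0.5,"rx": 0,"ry": 0,"rz": 0},{"tx": 0,"ty": 0,"tz": 1,"rx": 0,"ry": 0,"rz": 0},{"tx": 0,"ty": 0,"tz": 1.1,"rx": 0,"ry": 0,"rz": 0},{"tx": 0,"ty": 0,"tz": 1.1,"rx": 0,"ry": 0,"rz": 0}]'

```text
time: 10.4
position: [0.6084, 0.1264, 0.1158]
tool_rot: [0.703, 0.712, -0.0, -0.0]
ft_force: [0.2, -0.5, -0.2]
grip_width: 0.0278
```

>>> send_rows --deltas '[{"tx": 0,"ty": 0,"tz": 0,"rx": 0,"ry": 0,"rz": 0},{"tx": 0,"ty": 0,"tz": 0,"rx": 0,"ry": 0,"rz": 0},{"tx": 0,"ty": 0,"tz": 0,"rx": 0,"ry": 0,"rz": 0},{"tx": 0,"ty": 0,"tz": 0,"rx": 0,"ry": 0,"rz": 0}]' --claw 4.5

```text
time: 10.73
position: [0.6089, 0.1265, 0.1166]
tool_rot: [0.702, 0.712, 0.0, 0.0]
ft_force: [0.2, 0.1, 0.5]
grip_width: 0.0428
```

```bash
python3 go.py .608 .1265 .113 0.8; python3 wrail.py w7.png;python3 wt.py .15 .17
```

```text
t 10.73 pos [0.6089 0.1265 0.1166] grip 4.28 F [0.1769 0.1258 0.5491] yaw 0.74 zax [ 0.001  0.    -1.   ]
delta tx 0.01 ty -0.09 tz 0.36 rx 0.001 ry -0.000 rz -0.001 rows 0.1Traceback (most recent call last):
  File "wrail.py", line 6, in <module>
    P=W[m];a=np.polyfit(P[:,1],P[:,0],1);k=abs(P[:,0]-np.polyval(a,P[:,1]))<.009;P=P[k];a=np.polyfit(P[:,1],P[:,0],1)
             ~~~~~~~~~~^^^^^^^^^^^^^^^^^
    raise TypeError("expected non-empty vector for x")
TypeError: expected non-empty vector for x
```

View pics/w7.png

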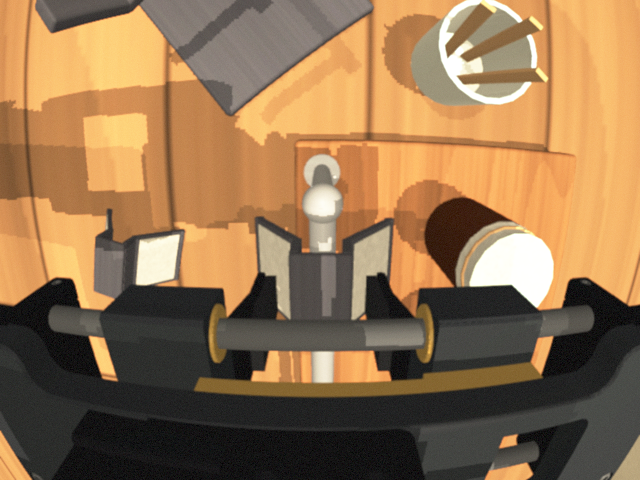

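>>> send_rows --deltas '[{"tx": 0,"ty": 0,"tz": -1.5,"rx": 0,"ry": 0,"rz": 0},{"tx": 0,"ty": 0,"tz": -4,"rx": 0,"ry": 0,"rz": 0},{"tx": 0,"ty": 0,"tz": -7,"rx": 0,"ry": 0,"rz": 0},{"tx": 0,"ty": -2,"tz": -9,"rx": 0,"ry": 0,"rz": 0.05},{"tx": -1,"ty": -6,"tz": -9,"rx": 0,"ry": 0,"rz": 0.1}]'

```text
time: 11.25
position: [0.5565, 0.1164, 0.2113]
tool_rot: [0.738, 0.675, 0.007, 0.005]
ft_force: [0.8, 1.1, 0.3]
grip_width: 0.0447
```

```bash
sed -i 's/(T\[...,2\]>-.028)/((T[...,2]>-.028)|(W[...,2]<a+.012))/' wt.py; python3 wt.py .155 .17 .12;  python3 go.py .438 .1005 .09 -14.5; python3 t2.py top,scene ticket0
```

```text
[370, 142, 44, 155, 3749] mean [0.6078 0.1303 0.1593] rect [608.1 122.8] [ 28.6 114.8] long 90.9 toolmean [0.0182 0.0489 0.0529]
t 11.3 pos [0.5365 0.1148 0.2057] grip 4.47 F [-12.2362   0.1168  -5.2071] yaw -5.13 zax [-0.0129 -0.0016 -0.9999]
delta tx -2.27 ty -9.54 tz 11.69 rx -0.012 ry 0.004 rz 0.163 rows 3.7
top ticket0 0.87 [356. 289.] 230 top 0.0724 rect [427.8 -85.3] [49.6 28. ] long axis 81.3
top ticket0 0.62 [287. 288.] 122 top 0.0728 rect [415.7  81.5] [72.5 31.5] long axis 15.3
top ticket0 0.52 [410. 172.] 425 top 0.1425 rect [ 711.8 -221.8] [55.1 56. ] long axis 148.1
top ticket0 0.25 [308. 177.] 425 top 0.1298 rect [715.   38.9] [55.6 56. ] long axis 133.9
scene ticket0 0.93 [379. 261.] 322 top 0.1626 rect [608.5 127.3] [34.  57.7] long axis 90.3
scene ticket0 0.92 [264. 252.] 253 top 0.0718 rect [432.4 -83.9] [50.1 35.2] long axis 80.4
scene ticket0 0.72 [337. 237.] 244 top 0.0717 rect [440.9 100.7] [50.5 33.5] long axis 71.5
```

>>> send_rows --deltas '[{"tx": -1,"ty": -4,"tz": 2,"rx": 0,"ry": 0,"rz": 0.08},{"tx": -2,"ty": -7.5,"tz": 5,"rx": 0,"ry": 0,"rz": 0.16},{"tx": -2.2,"ty": -9.3,"tz": 8.5,"rx": 0,"ry": 0,"rz": 0.16},{"tx": -2.2,"ty": -9.3,"tz": 10.8,"rx": 0,"ry": 0,"rz": 0.16},{"tx": -2.2,"ty": -9.3,"tz": 10.8,"rx": 0,"ry": 0,"rz": 0.16}]' --claw 5.5

```text
time: 11.92
position: [0.45, 0.1018, 0.0941]
tool_rot: [0.789, 0.615, -0.004, -0.003]
ft_force: [-0.4, 1.1, -0.0]
grip_width: 0.0548
```

```bash
python3 wt.py .062 .075; python3 go.py .438 .1005 .019 -14.5
```

```text
[283, 217, 46, 76, 3311] mean [0.4398 0.1029 0.068 ] rect [439.2 101.4] [50.2 28.4] long 75.7 toolmean [-0.0013 -0.0098  0.0262]
t 11.97 pos [0.4535 0.1018 0.0963] grip 5.46 F [0.5135 0.0207 0.4519] yaw -14.16 zax [-0.0046  0.0001 -1.    ]
delta tx -0.50 ty -1.43 tz 7.74 rx -0.005 ry 0.001 rz 0.006 rows 1.9
```

>>> send_rows --deltas '[{"tx": -0.4,"ty": -1.3,"tz": 0.5,"rx": 0,"ry": 0,"rz": 0},{"tx": -0.4,"ty": -1.3,"tz": 3.5,"rx": 0,"ry": 0,"rz": 0},{"tx": -0.4,"ty": -1.3,"tz": 6,"rx": 0,"ry": 0,"rz": 0},{"tx": -0.4,"ty": -1.3,"tz": 7.6,"rx": 0,"ry": 0,"rz": 0},{"tx": -0.4,"ty": -1.3,"tz": 7.6,"rx": 0,"ry": 0,"rz": 0}]'

```text
time: 12.38
position: [0.4433, 0.101, 0.021]
tool_rot: [0.789, 0.615, 0.0, 0.0]
ft_force: [-0.6, -0.5, 0.3]
grip_width: 0.055
```

```bash
python3 wt.py .062 .075; python3 go.py .4392 .1014 .019 -14.4
```

```text
[281, 253, 66, 66, 4141] mean [0.4423 0.1123 0.0679] rect [441.9 110.7] [30.9 28.3] long 75.5 toolmean [ 0.0107 -0.0037 -0.0469]
[379, 279, 28, 40, 377] mean [0.4738 0.1005 0.0681] rect [471.2  97. ] [21.4  8.3] long 50.6 toolmean [ 0.0069  0.0297 -0.0471]
[236, 280, 27, 39, 390] mean [0.4152 0.115  0.0683] rect [415.8 111.3] [ 7.7 20.7] long 102.6 toolmean [ 0.0066 -0.0306 -0.0473]
[284, 351, 60, 5, 236] mean [0.4333 0.0782 0.0681] rect [433.3  78. ] [ 3.7 28.1] long 164.6 toolmean [-0.0246 -0.0041 -0.0471]
t 12.43 pos [0.4435 0.1011 0.0221] grip 5.52 F [ 0.5348  0.2049 -0.2424] yaw -14.15 zax [ 0.0021 -0.     -1.    ]
delta tx -0.07 ty -0.43 tz 0.31 rx 0.002 ry -0.000 rz 0.004 rows 0.1
```

>>> send_rows --deltas '[{"tx": 0,"ty": -0.4,"tz": 0.2,"rx": 0,"ry": 0,"rz": 0},{"tx": 0,"ty": -0.4,"tz": 0.2,"rx": 0,"ry": 0,"rz": 0},{"tx": 0,"ty": -0.4,"tz": 0.2,"rx": 0,"ry": 0,"rz": 0},{"tx": 0,"ty": -0.4,"tz": 0.2,"rx": 0,"ry": 0,"rz": 0},{"tx": 0,"ty": -0.4,"tz": 0.2,"rx": 0,"ry": 0,"rz": 0}]' --claw 1.5

```text
time: 12.85
position: [0.4377, 0.1021, 0.0209]
tool_rot: [0.789, 0.615, 0.001, 0.001]
ft_force: [0.5, 0.2, 1.3]
grip_width: 0.0298
```

>>> send_rows --deltas '[{"tx": 0,"ty": 0,"tz": 0,"rx": 0,"ry": 0,"rz": 0},{"tx": 0,"ty": 0,"tz": 0,"rx": 0,"ry": 0,"rz": 0},{"tx": 0,"ty": 0,"tz": 0,"rx": 0,"ry": 0,"rz": 0},{"tx": 0,"ty": 0,"tz": 0,"rx": 0,"ry": 0,"rz": 0}]'

```text
time: 13.18
position: [0.4378, 0.1021, 0.0209]
tool_rot: [0.789, 0.615, 0.001, 0.001]
ft_force: [0.6, -0.1, 7.6]
grip_width: 0.0275
```

```bash
python3 wt.py .062 .075 .04; python3 go.py .608 .038 .2 .8
```

```text
[267, 252, 109, 67, 4691] mean [0.4399 0.1124 0.068 ] rect [439.7 111.7] [30.9 46.1] long 168.2 toolmean [ 0.0105 -0.0004 -0.0471]
[292, 352, 59, 4, 232] mean [0.4313 0.0784 0.068 ] rect [431.3  78.4] [ 3.6 27.6] long 165.9 toolmean [-0.0245 -0.0004 -0.0472]
t 13.23 pos [0.4378 0.1021 0.0208] grip 2.81 F [0.8487 0.7221 7.0177] yaw -14.15 zax [ 0.0025 -0.     -1.    ]
delta tx -2.04 ty 18.11 tz -17.87 rx 0.002 ry -0.000 rz -0.261 rows 6.1
```

>>> send_rows --deltas '[{"tx": 0,"ty": 0,"tz": -2,"rx": 0,"ry": 0,"rz": 0},{"tx": 0,"ty": 0,"tz": -6,"rx": 0,"ry": 0,"rz": 0},{"tx": 0,"ty": 0,"tz": -10,"rx": 0,"ry": 0,"rz": -0.08},{"tx": 0,"ty": 1,"tz": -14,"rx": 0,"ry": 0,"rz": -0.16},{"tx": 0,"ty": 3,"tz": -17.5,"rx": 0,"ry": 0,"rz": -0.25}]'

```text
time: 13.65
position: [0.4625, 0.0954, 0.197]
tool_rot: [0.704, 0.71, -0.001, -0.002]
ft_force: [0.5, 0.3, -1.3]
grip_width: 0.028
```

```bash
python3 go.py .608 .038 .2 .8
```

```text
t 13.65 pos [0.4625 0.0954 0.197 ] grip 2.8 F [ 0.526   0.2637 -1.284 ] yaw 0.46 zax [-0.0039  0.0004 -1.    ]
delta tx -5.85 ty 14.51 tz -0.35 rx -0.004 ry -0.000 rz -0.006 rows 3.8
```

>>> send_rows --deltas '[{"tx": -1.5,"ty": 3.5,"tz": 0,"rx": 0,"ry": 0,"rz": -0.005},{"tx": -3,"ty": 7,"tz": 0,"rx": 0,"ry": 0,"rz": -0.005},{"tx": -4.5,"ty": 10,"tz": 0,"rx": 0,"ry": 0,"rz": -0.005},{"tx": -5.8,"ty": 12,"tz": 0,"rx": 0,"ry": 0,"rz": -0.005},{"tx": -5.8,"ty": 12,"tz": 0,"rx": 0,"ry": 0,"rz": -0.005}]'

```text
time: 14.07
position: [0.5908, 0.034, 0.195]
tool_rot: [0.705, 0.709, 0.001, 0.002]
ft_force: [0.3, 0.0, 0.5]
grip_width: 0.028
```

```bash
python3 go.py .608 .038 .16 .8; python3 wrail.py w8.png; python3 wt.py .23 .25 .04; python3 go.py .608 .038 .2 .8
```

```text
t 14.07 pos [0.5908 0.034  0.195 ] grip 2.8 F [0.2985 0.0266 0.4708] yaw 0.31 zax [ 0.0049 -0.0018 -1.    ]
delta tx 0.40 ty 1.71 tz 3.51 rx 0.005 ry 0.002 rz -0.008 rows 0.9
rail n 5355 [-0.0163  0.6103] y -0.08175107737031588 0.1804963203826231 x at y.125 0.6082241243914455 z max 0.1612980620116979 bounds [-0.0084  0.0079]
jar 4543 [714.9 128. ] 28.7 0.14057583593849163
jar 3564 [719.1  40.1] 28.8 0.12844073222236602
[269, 248, 105, 71, 3664] mean [0.5868 0.0468 0.2405] rect [587.   45.6] [30.5 45.9] long 180.0 toolmean [ 0.0112 -0.0006 -0.046 ]
[307, 352, 41, 4, 120] mean [0.5893 0.011  0.2414] rect [590.   10.8] [19.   3.1] long 0.3 toolmean [-0.0246  0.0017 -0.0469]
t 14.17 pos [0.5854 0.0367 0.1941] grip 2.78 F [-0.2715 -0.203  -0.3099] yaw 0.39 zax [-0.0026  0.0006 -1.    ]
delta tx 0.11 ty 2.26 tz -0.59 rx -0.003 ry -0.001 rz -0.007 rows 0.6
```

>>> send_rows --deltas '[{"tx": 0.2,"ty": 2,"tz": 0,"rx": 0,"ry": 0,"rz": -0.007},{"tx": 0.2,"ty": 2.3,"tz": 1,"rx": 0,"ry": 0,"rz": -0.007},{"tx": 0.2,"ty": 2.3,"tz": 3,"rx": 0,"ry": 0,"rz": -0.007},{"tx": 0.2,"ty": 2.3,"tz": 3,"rx": 0,"ry": 0,"rz": -0.007},{"tx": 0.2,"ty": 2.3,"tz": 3,"rx": 0,"ry": 0,"rz": -0.007}]'

```text
time: 14.58
position: [0.606, 0.0401, 0.1634]
tool_rot: [0.702, 0.713, -0.002, -0.002]
ft_force: [-0.5, -0.3, -1.0]
grip_width: 0.0279
```

```bash
python3 go.py .6085 .0393 .114 .8
```

```text
t 14.58 pos [0.606  0.0401 0.1634] grip 2.79 F [-0.5119 -0.3422 -1.0479] yaw 0.9 zax [-0.0058  0.0007 -1.    ]
delta tx -0.09 ty 0.28 tz 4.94 rx -0.006 ry -0.001 rz 0.002 rows 1.2
```

>>> send_rows --deltas '[{"tx": -0.1,"ty": 0.1,"tz": 1,"rx": 0,"ry": 0,"rz": 0},{"tx": -0.1,"ty": 0.1,"tz": 2,"rx": 0,"ry": 0,"rz": 0},{"tx": -0.1,"ty": 0.1,"tz": 3,"rx": 0,"ry": 0,"rz": 0},{"tx": -0.1,"ty": 0.1,"tz": 4,"rx": 0,"ry": 0,"rz": 0},{"tx": -0.1,"ty": 0.1,"tz": 4,"rx": 0,"ry": 0,"rz": 0}]'

```text
time: 15.0
position: [0.6079, 0.0385, 0.1224]
tool_rot: [0.702, 0.712, -0.002, -0.002]
ft_force: [0.6, 0.7, -1.3]
grip_width: 0.028
```

```bash
python3 go.py .6085 .0393 .114 .8
```

```text
t 15.0 pos [0.6079 0.0385 0.1224] grip 2.8 F [ 0.623   0.7377 -1.314 ] yaw 0.85 zax [-0.0051  0.0005 -1.    ]
delta tx 0.08 ty 0.06 tz 0.84 rx -0.005 ry -0.001 rz 0.001 rows 0.2
```

>>> send_rows --deltas '[{"tx": 0.1,"ty": 0,"tz": 0.5,"rx": 0,"ry": 0,"rz": 0},{"tx": 0.1,"ty": 0,"tz": 0.9,"rx": 0,"ry": 0,"rz": 0},{"tx": 0.1,"ty": 0,"tz": 0.9,"rx": 0,"ry": 0,"rz": 0},{"tx": 0.1,"ty": 0,"tz": 0.9,"rx": 0,"ry": 0,"rz": 0}]'

```text
time: 15.33
position: [0.61, 0.0394, 0.116]
tool_rot: [0.702, 0.712, -0.0, -0.0]
ft_force: [-0.3, -0.8, -1.0]
grip_width: 0.0283
```

>>> send_rows --deltas '[{"tx": 0,"ty": 0,"tz": 0,"rx": 0,"ry": 0,"rz": 0},{"tx": 0,"ty": 0,"tz": 0,"rx": 0,"ry": 0,"rz": 0},{"tx": 0,"ty": 0,"tz": 0,"rx": 0,"ry": 0,"rz": 0},{"tx": 0,"ty": 0,"tz": 0,"rx": 0,"ry": 0,"rz": 0}]' --claw 4.5

```text
time: 15.67
position: [0.6103, 0.0393, 0.1166]
tool_rot: [0.702, 0.712, 0.0, 0.0]
ft_force: [-0.1, 0.5, -0.2]
grip_width: 0.0429
```

>>> send_rows --deltas '[{"tx": 0,"ty": 0,"tz": -1.5,"rx": 0,"ry": 0,"rz": 0},{"tx": 0,"ty": 0,"tz": -4,"rx": 0,"ry": 0,"rz": 0},{"tx": 0,"ty": 0,"tz": -8,"rx": 0,"ry": 0,"rz": 0},{"tx": 0,"ty": -3,"tz": -9,"rx": 0,"ry": 0,"rz": 0},{"tx": -2,"ty": -7,"tz": -9,"rx": 0,"ry": 0,"rz": 0}]'

```text
time: 16.08
position: [0.548, 0.0208, 0.2104]
tool_rot: [0.701, 0.713, 0.004, 0.005]
ft_force: [-0.2, -1.0, -0.6]
grip_width: 0.0447
```

```bash
python3 t2.py top,scene ticket0; python3 go.py .43 -.0847 .1 -9.5; python3 -c "
from h import *
shot('scene','s9.png')"
```

```text
top ticket0 0.85 [357. 288.] 231 top 0.0717 rect [427.8 -85.3] [49.7 28.1] long axis 81.3
top ticket0 0.42 [279. 227.] 13 top 0.1336 rect [537.1  90.1] [103.    9.3] long axis 17.7
scene ticket0 0.61 [381. 262.] 306 top 0.1632 rect [608.8 126.7] [32.2 53.2] long axis 94.7
scene ticket0 0.57 [339. 273.] 329 top 0.1630 rect [609.7  39. ] [32.5 50.4] long axis 91.3
scene ticket0 0.56 [262. 252.] 255 top 0.0715 rect [432.  -83.8] [50.4 33.2] long axis 83.2
scene ticket0 0.49 [445. 238.] 835 top 0.2286 rect [523.7 332.2] [ 93.9 204.1] long axis 128.0
t 16.28 pos [0.542  0.0195 0.2066] grip 4.5 F [ 0.3001 -0.4327  0.0348] yaw 0.8 zax [ 0.0004  0.     -1.    ]
delta tx -10.26 ty -11.35 tz 10.65 rx 0.000 ry -0.000 rz 0.180 rows 4.5
```

View pics/s9.png

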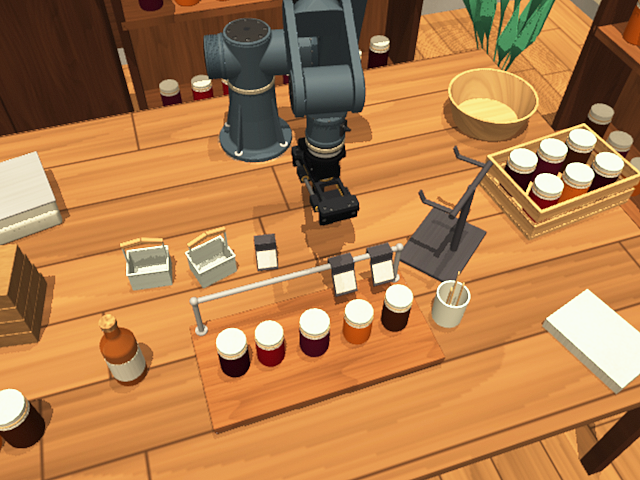

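Two tickets hang at (344,275) and (382,263), each before a jar; the third stands at (265,252). On to that one.

>>> send_rows --deltas '[{"tx": -3,"ty": -2.5,"tz": 1,"rx": 0,"ry": 0,"rz": 0.06},{"tx": -5.5,"ty": -5.5,"tz": 3,"rx": 0,"ry": 0,"rz": 0.12},{"tx": -8,"ty": -8.5,"tz": 5,"rx": 0,"ry": 0,"rz": 0.18},{"tx": -10.3,"ty": -11,"tz": 8,"rx": 0,"ry": 0,"rz": 0.18},{"tx": -10.3,"ty": -11.3,"tz": 10.6,"rx": 0,"ry": 0,"rz": 0.18}]' --claw 5.5

```text
time: 16.75
position: [0.4315, -0.0877, 0.1002]
tool_rot: [0.764, 0.646, 0.0, 0.002]
ft_force: [0.2, -0.4, -0.5]
grip_width: 0.0545
```

>>> send_rows --deltas '[{"tx": 0,"ty": 0,"tz": 0,"rx": 0,"ry": 0,"rz": 0},{"tx": 0,"ty": 0,"tz": 0,"rx": 0,"ry": 0,"rz": 0}]'

```text
time: 16.92
position: [0.4321, -0.0853, 0.0993]
tool_rot: [0.763, 0.646, -0.0, -0.001]
ft_force: [-0.1, 0.0, 1.0]
grip_width: 0.055
```

```bash
python3 wt.py .062 .075; python3 go.py .43 -.0847 .019 -9.5
```

```text
[298, 209, 45, 75, 3264] mean [ 0.4317 -0.0826  0.068 ] rect [431.4 -83.6] [49.8 28.2] long 81.5 toolmean [ 0.0026 -0.0008  0.0313]
t 16.97 pos [ 0.4337 -0.0855  0.1004] grip 5.49 F [ 0.3187 -0.4239  0.5602] yaw -9.47 zax [ 0.0015 -0.0004 -1.    ]
delta tx 0.02 ty -0.39 tz 8.14 rx 0.002 ry 0.000 rz 0.001 rows 2.0
```

>>> send_rows --deltas '[{"tx": 0.2,"ty": -0.2,"tz": 1.5,"rx": 0,"ry": 0,"rz": -0.015},{"tx": 0.2,"ty": -0.2,"tz": 4,"rx": 0,"ry": 0,"rz": -0.015},{"tx": 0.2,"ty": -0.2,"tz": 6.5,"rx": 0,"ry": 0,"rz": -0.015},{"tx": 0.2,"ty": -0.2,"tz": 8,"rx": 0,"ry": 0,"rz": -0.015},{"tx": 0.2,"ty": -0.2,"tz": 8,"rx": 0,"ry": 0,"rz": -0.015}]'

```text
time: 17.38
position: [0.4318, -0.0824, 0.0193]
tool_rot: [0.757, 0.653, 0.0, 0.0]
ft_force: [-0.7, -0.4, -0.3]
grip_width: 0.0551
```

>>> send_rows --deltas '[{"tx": 0,"ty": 0,"tz": 0,"rx": 0,"ry": 0,"rz": 0},{"tx": 0,"ty": 0,"tz": 0,"rx": 0,"ry": 0,"rz": 0},{"tx": 0,"ty": 0,"tz": 0,"rx": 0,"ry": 0,"rz": 0},{"tx": 0,"ty": 0,"tz": 0,"rx": 0,"ry": 0,"rz": 0},{"tx": 0,"ty": 0,"tz": 0,"rx": 0,"ry": 0,"rz": 0}]' --claw 1.5

```text
time: 17.8
position: [0.4307, -0.083, 0.0211]
tool_rot: [0.758, 0.652, 0.0, 0.001]
ft_force: [1.0, 0.1, 1.1]
grip_width: 0.0295
```

>>> send_rows --deltas '[{"tx": 0,"ty": 0,"tz": 0,"rx": 0,"ry": 0,"rz": 0},{"tx": 0,"ty": 0,"tz": 0,"rx": 0,"ry": 0,"rz": 0},{"tx": 0,"ty": 0,"tz": 0,"rx": 0,"ry": 0,"rz": 0},{"tx": 0,"ty": 0,"tz": 0,"rx": 0,"ry": 0,"rz": 0}]'

```text
time: 18.13
position: [0.4307, -0.083, 0.0209]
tool_rot: [0.758, 0.652, 0.001, 0.001]
ft_force: [1.0, 1.1, 7.1]
grip_width: 0.0279
```

```bash
python3 wt.py .062 .075 .04; python3 go.py .609 -.0555 .2 .8
```

```text
[267, 253, 109, 66, 4588] mean [ 0.4316 -0.0728  0.068 ] rect [431.6 -73.6] [29.7 46. ] long 171.6 toolmean [ 0.0103 -0.0005 -0.0471]
[292, 352, 59, 4, 235] mean [ 0.4265 -0.1072  0.0681] rect [ 426.6 -107.2] [ 3.7 27.6] long 168.4 toolmean [-0.0245 -0.0004 -0.0471]
t 18.18 pos [ 0.4307 -0.083   0.0209] grip 2.79 F [-0.3236  0.6687  5.798 ] yaw -8.61 zax [ 0.0021 -0.0008 -1.    ]
delta tx 5.38 ty 17.25 tz -17.87 rx 0.002 ry 0.001 rz -0.164 rows 6.1
```

>>> send_rows --deltas '[{"tx": 0,"ty": 0,"tz": -2,"rx": 0,"ry": 0,"rz": 0},{"tx": 0,"ty": 0,"tz": -6,"rx": 0,"ry": 0,"rz": 0},{"tx": 0,"ty": 0,"tz": -10,"rx": 0,"ry": 0,"rz": -0.08},{"tx": 1,"ty": 1,"tz": -14,"rx": 0,"ry": 0,"rz": -0.16},{"tx": 2,"ty": 4,"tz": -17.5,"rx": 0,"ry": 0,"rz": -0.16}]'

```text
time: 18.6
position: [0.4646, -0.0683, 0.1929]
tool_rot: [0.703, 0.711, -0.001, -0.002]
ft_force: [0.5, 0.2, -1.5]
grip_width: 0.0279
```

```bash
python3 go.py .609 -.0555 .2 .8
```

```text
t 18.6 pos [ 0.4646 -0.0683  0.1929] grip 2.79 F [ 0.5186  0.1874 -1.4877] yaw 0.66 zax [-0.004   0.0012 -1.    ]
delta tx 1.12 ty 14.45 tz -0.77 rx -0.004 ry -0.001 rz -0.003 rows 3.5
```

>>> send_rows --deltas '[{"tx": 0.5,"ty": 3,"tz": -0.5,"rx": 0,"ry": 0,"rz": 0},{"tx": 1,"ty": 6.5,"tz": -0.5,"rx": 0,"ry": 0,"rz": 0},{"tx": 1.2,"ty": 10,"tz": -0.5,"rx": 0,"ry": 0,"rz": 0},{"tx": 1.2,"ty": 12,"tz": -0.5,"rx": 0,"ry": 0,"rz": 0},{"tx": 1.2,"ty": 12,"tz": -0.5,"rx": 0,"ry": 0,"rz": 0}]'

```text
time: 19.02
position: [0.5928, -0.0567, 0.1956]
tool_rot: [0.703, 0.711, 0.001, 0.002]
ft_force: [-0.7, -0.6, -1.0]
grip_width: 0.0281
```

```bash
python3 wrail.py w10.png; python3 go.py .6095 -.055 .165 .8
```

```text
rail n 5769 [-0.0146  0.61  ] y -0.17239448201908752 0.10307556615143879 x at y.125 0.6081774528904268 z max 0.1612733117949516 bounds [-0.0084  0.0081]
jar 2101 [715.  125.8] 28.1 0.14063048318630655
jar 3923 [719.2  39.9] 28.9 0.12893027393109274
jar 4325 [719.  -54.4] 30.5 0.13642536902866714
t 19.07 pos [ 0.5894 -0.0564  0.195 ] grip 2.75 F [-0.2491  0.8578 -1.0815] yaw 0.62 zax [ 0.     -0.0001 -1.    ]
delta tx 0.12 ty 2.01 tz 3.00 rx 0.000 ry 0.000 rz -0.003 rows 0.9
```

>>> send_rows --deltas '[{"tx": 0.1,"ty": 1.5,"tz": 0,"rx": 0,"ry": 0,"rz": 0},{"tx": 0.1,"ty": 2.1,"tz": 1,"rx": 0,"ry": 0,"rz": 0},{"tx": 0.1,"ty": 2.1,"tz": 3,"rx": 0,"ry": 0,"rz": 0},{"tx": 0.1,"ty": 2.1,"tz": 3,"rx": 0,"ry": 0,"rz": 0},{"tx": 0.1,"ty": 2.1,"tz": 3,"rx": 0,"ry": 0,"rz": 0}]'

```text
time: 19.48
position: [0.6065, -0.0548, 0.1637]
tool_rot: [0.704, 0.711, -0.001, -0.002]
ft_force: [-0.4, -0.2, 0.0]
grip_width: 0.0282
```

>>> send_rows --deltas '[{"tx": 0,"ty": 0,"tz": 1,"rx": 0,"ry": 0,"rz": 0},{"tx": 0,"ty": 0,"tz": 2,"rx": 0,"ry": 0,"rz": 0},{"tx": 0,"ty": 0,"tz": 3,"rx": 0,"ry": 0,"rz": 0},{"tx": 0,"ty": 0,"tz": 4,"rx": 0,"ry": 0,"rz": 0},{"tx": 0,"ty": 0,"tz": 4,"rx": 0,"ry": 0,"rz": 0}]'

```text
time: 19.9
position: [0.6081, -0.055, 0.1231]
tool_rot: [0.704, 0.711, -0.001, -0.001]
ft_force: [-0.0, -0.9, -0.7]
grip_width: 0.0279
```

```bash
python3 go.py .6105 -.055 .114 .8
```

```text
t 19.9 pos [ 0.6081 -0.055   0.1231] grip 2.79 F [-0.0361 -0.9273 -0.6985] yaw 0.57 zax [-0.0028  0.0009 -1.    ]
delta tx -0.01 ty 0.24 tz 0.91 rx -0.003 ry -0.001 rz -0.004 rows 0.2
```

>>> send_rows --deltas '[{"tx": 0,"ty": 0.1,"tz": 0.5,"rx": 0,"ry": 0,"rz": -0.004},{"tx": 0,"ty": 0.1,"tz": 0.9,"rx": 0,"ry": 0,"rz": -0.004},{"tx": 0,"ty": 0.1,"tz": 0.9,"rx": 0,"ry": 0,"rz": -0.004},{"tx": 0,"ty": 0.1,"tz": 0.9,"rx": 0,"ry": 0,"rz": -0.004}]'

```text
time: 20.23
position: [0.6101, -0.0552, 0.1164]
tool_rot: [0.702, 0.712, -0.0, -0.0]
ft_force: [-0.7, 0.2, -1.5]
grip_width: 0.028
```

>>> send_rows --deltas '[{"tx": 0,"ty": 0,"tz": 0,"rx": 0,"ry": 0,"rz": 0},{"tx": 0,"ty": 0,"tz": 0,"rx": 0,"ry": 0,"rz": 0},{"tx": 0,"ty": 0,"tz": 0,"rx": 0,"ry": 0,"rz": 0},{"tx": 0,"ty": 0,"tz": 0,"rx": 0,"ry": 0,"rz": 0}]' --claw 4.5

```text
time: 20.57
position: [0.6105, -0.0552, 0.1169]
tool_rot: [0.702, 0.712, 0.0, 0.0]
ft_force: [-1.8, 0.7, 0.6]
grip_width: 0.043
```

>>> send_rows --deltas '[{"tx": 0,"ty": 0,"tz": -1.5,"rx": 0,"ry": 0,"rz": 0},{"tx": 0,"ty": 0,"tz": -4,"rx": 0,"ry": 0,"rz": 0},{"tx": 0,"ty": 0,"tz": -8,"rx": 0,"ry": 0,"rz": 0},{"tx": 0,"ty": -3,"tz": -10,"rx": 0,"ry": 0,"rz": 0},{"tx": -2,"ty": -7,"tz": -10,"rx": 0,"ry": 0,"rz": 0}]'

```text
time: 20.98
position: [0.5485, -0.0742, 0.222]
tool_rot: [0.701, 0.713, 0.004, 0.006]
ft_force: [0.1, -1.7, -0.4]
grip_width: 0.0453
```

```bash
python3 t2.py top,scene ticket0,caddy0; python3 go.py; python3 -c "
from h import *
shot('scene','s11.png')"
```

```text
top ticket0 0.86 [305. 214.] 261 top 0.1637 rect [606.3  37.1] [28.2 47.8] long axis 90.7
top ticket0 0.69 [272. 217.] 259 top 0.1637 rect [604.5 123.9] [28.1 47.6] long axis 90.2
top caddy0 0.86 [412. 289.] 162 top 0.1355 rect [ 419.1 -173.1] [ 13.  178.7] long axis 103.3
top caddy0 0.71 [464. 296.] 172 top 0.1357 rect [ 403.8 -354.2] [91.4 10.4] long axis 82.7
scene ticket0 0.9 [339. 273.] 331 top 0.1630 rect [610.6  39. ] [32.1 50.6] long axis 90.2
scene ticket0 0.82 [297. 284.] 343 top 0.1628 rect [610.9 -55.6] [50.9 33.7] long axis 86.8
scene ticket0 0.56 [379. 263.] 298 top 0.1629 rect [609.1 125.7] [32.2 50.9] long axis 90.4
scene ticket0 0.34 [210. 257.] 239 top 0.1333 rect [ 432.2 -213.9] [15.9 91.2] long axis 105.1
scene caddy0 0.97 [148. 264.] 253 top 0.1333 rect [ 407.8 -353. ] [91.1 15.5] long axis 83.0
scene caddy0 0.6 [207. 259.] 237 top 0.1331 rect [ 433.1 -213.6] [14.  91.3] long axis 105.7
t 21.28 pos [ 0.5443 -0.075   0.2167] grip 4.5 F [0.1706 0.7345 1.2725] yaw 0.79 zax [ 0.0015 -0.0003 -1.    ]
```

View pics/s11.png

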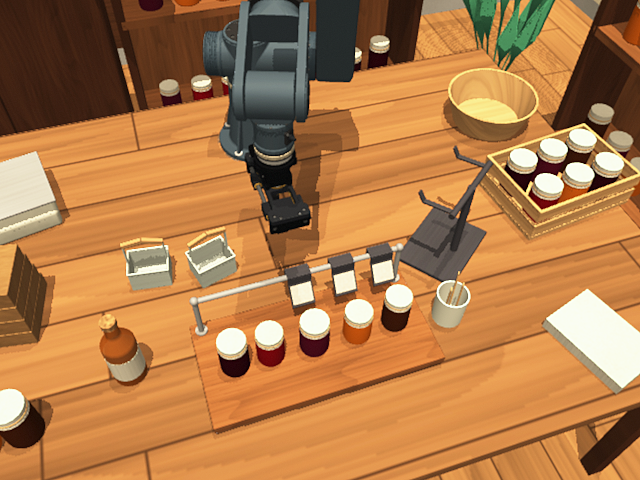

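```bash
python3 go.py .438 -.2377 .165 16.3
```

```text
t 21.33 pos [ 0.5444 -0.0748  0.2165] grip 4.49 F [ 1.5065  0.2735 -0.5561] yaw 0.81 zax [ 0.0011 -0.0002 -1.    ]
delta tx -16.13 ty -10.88 tz 5.14 rx 0.001 ry 0.000 rz -0.270 rows 4.8
```

>>> send_rows --deltas '[{"tx": -3,"ty": -2.2,"tz": 0,"rx": 0,"ry": 0,"rz": -0.06},{"tx": -6.5,"ty": -4.4,"tz": 0,"rx": 0,"ry": 0,"rz": -0.12},{"tx": -10,"ty": -6.6,"tz": 0,"rx": 0,"ry": 0,"rz": -0.18},{"tx": -13.5,"ty": -8.8,"tz": 0,"rx": 0,"ry": 0,"rz": -0.24},{"tx": -16,"ty": -10.8,"tz": 2,"rx": 0,"ry": 0,"rz": -0.27}]' --claw 4

```text
time: 21.75
position: [0.4402, -0.2412, 0.1991]
tool_rot: [0.599, 0.801, -0.001, 0.005]
ft_force: [1.2, -0.1, -1.1]
grip_width: 0.0405
```

>>> send_rows --deltas '[{"tx": 0,"ty": 0,"tz": 2,"rx": 0,"ry": 0,"rz": 0},{"tx": 0,"ty": 0,"tz": 3,"rx": 0,"ry": 0,"rz": 0},{"tx": 0,"ty": 0,"tz": 3,"rx": 0,"ry": 0,"rz": 0}]'

```text
time: 22.0
position: [0.4366, -0.2361, 0.164]
tool_rot: [0.6, 0.8, 0.0, -0.003]
ft_force: [-1.1, 0.1, 0.1]
grip_width: 0.0399
```

```bash
python3 wt.py .115 .145 .09; python3 go.py .438 -.2377 .075 16.3; python3 -c "
from h import *
shot('wrist','w12.png')"
```

```text
[317, 142, 17, 139, 2218] mean [ 0.431  -0.2105  0.1307] rect [ 432.2 -214.4] [10.2 92.8] long 106.3 toolmean [0.026  0.0019 0.0334]
t 22.05 pos [ 0.4375 -0.2362  0.1652] grip 4.0 F [0.1981 0.0703 0.1139] yaw 16.25 zax [-0.0021  0.002  -1.    ]
delta tx -0.18 ty 0.02 tz 9.02 rx -0.001 ry -0.002 rz -0.001 rows 2.2
```

View pics/w12.png

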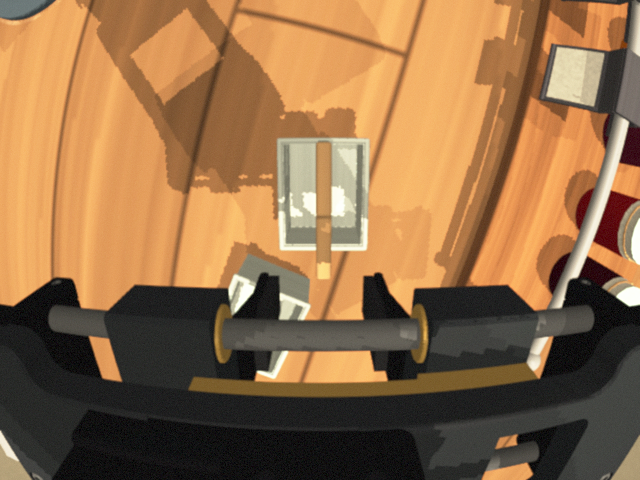

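>>> send_rows --deltas '[{"tx": -0.2,"ty": 0.2,"tz": 1,"rx": 0,"ry": 0,"rz": 0},{"tx": -0.2,"ty": 0.2,"tz": 3.5,"rx": 0,"ry": 0,"rz": 0},{"tx": -0.2,"ty": 0.2,"tz": 6,"rx": 0,"ry": 0,"rz": 0},{"tx": -0.2,"ty": 0.2,"tz": 8,"rx": 0,"ry": 0,"rz": 0},{"tx": -0.2,"ty": 0.2,"tz": 8.8,"rx": 0,"ry": 0,"rz": 0}]' --claw 3.5

```text
time: 22.52
position: [0.4398, -0.2366, 0.0764]
tool_rot: [0.599, 0.8, 0.0, -0.001]
ft_force: [-1.2, 0.6, 0.0]
grip_width: 0.0349
```

>>> send_rows --deltas '[{"tx": 0,"ty": 0,"tz": 0,"rx": 0,"ry": 0,"rz": 0},{"tx": 0,"ty": 0,"tz": 0,"rx": 0,"ry": 0,"rz": 0},{"tx": 0,"ty": 0,"tz": 0,"rx": 0,"ry": 0,"rz": 0},{"tx": 0,"ty": 0,"tz": 0,"rx": 0,"ry": 0,"rz": 0},{"tx": 0,"ty": 0,"tz": 0,"rx": 0,"ry": 0,"rz": 0}]' --claw 0.4 --squeeze 30

```text
time: 22.93
position: [0.4407, -0.2382, 0.0796]
tool_rot: [0.6, 0.8, -0.0, 0.001]
ft_force: [-0.4, 0.7, 1.1]
grip_width: 0.0098
```

>>> send_rows --deltas '[{"tx": 0,"ty": 0,"tz": 0,"rx": 0,"ry": 0,"rz": 0},{"tx": 0,"ty": 0,"tz": 0,"rx": 0,"ry": 0,"rz": 0},{"tx": 0,"ty": 0,"tz": 0,"rx": 0,"ry": 0,"rz": 0}]'

```text
time: 23.18
position: [0.4403, -0.2384, 0.0795]
tool_rot: [0.6, 0.8, -0.0, 0.001]
ft_force: [-1.5, -0.6, 5.6]
grip_width: 0.0097
```

```bash
python3 wt.py .115 .145 .09; python3 go.py .438 -.2377 .075 16.3
```

```text
[308, 143, 26, 35, 480] mean [ 0.4206 -0.1741  0.1257] rect [ 421.3 -176.2] [ 9.9 13.4] long 106.3 toolmean [ 0.0671 -0.0008 -0.0464]
[290, 277, 19, 14, 204] mean [ 0.4276 -0.2314  0.1216] rect [ 427.5 -231.4] [2.1 8.4] long 177.5 toolmean [ 0.0102 -0.0102 -0.0421]
[334, 277, 19, 15, 198] mean [ 0.446  -0.226   0.1216] rect [ 446.1 -225.9] [8.4 2.2] long 33.5 toolmean [ 0.0101  0.009  -0.0422]
t 23.23 pos [ 0.4403 -0.2384  0.0795] grip 1.0 F [-1.3062 -1.0225  5.9549] yaw 16.29 zax [ 0.0011 -0.0017 -1.    ]
delta tx 0.13 ty -0.20 tz 0.45 rx 0.001 ry 0.002 rz -0.000 rows 0.1
```

```bash
python3 - <<'E'
import numpy as np
np.set_printoptions(precision=4,suppress=True)
for cam in('top','scene'):
    P=np.load(f'stand_{cam}.npy')
    yaw=np.radians(37.8)
    for it in range(3):
        ex=np.array([np.cos(yaw),np.sin(yaw)]);ey=np.array([-ex[1],ex[0]])
        a=P[:,:2]@ex;b=P[:,:2]@ey
        A=np.percentile(a,99.5)
        k=(a>A-.02)&(P[:,2]>.2)
        s=np.polyfit(b[k],a[k],1);yaw-=np.arctan(s[0])
    ex=np.array([np.cos(yaw),np.sin(yaw)]);ey=np.array([-ex[1],ex[0]])
    a=P[:,:2]@ex;b=P[:,:2]@ey
    k=(a>np.percentile(a,99.5)-.022)&(P[:,2]>.2)
    A=np.median(a[k]);print(cam,'yaw',np.degrees(yaw),'crossbar a',A,np.percentile(a[k],[2,98]),'b',b[k].min(),b[k].max(),'zmax',np.percentile(P[k,2],98))
    for sgn in(1,-1):
        mb=(b[k].min()+b[k].max())/2
        m=(a<A-.02)&(sgn*(b-mb)>.03)
        B=np.median(b[m]);am=a[m].min()
        tip=m&(P[:,2]>.228)
        fl=m&(P[:,2]<.226)
        print(' hook',sgn,'b',B,np.percentile(b[m],[3,97]),'amin',am,'tip a',a[tip].min(),a[tip].mean(),a[tip].max(),'b',b[tip].mean(),'zmax',P[m,2].max(),'-> point by tip+18', (a[tip].mean()+.018)*ex+B*ey,'by bar-67',(A-.067)*ex+B*ey)
        # z profile
        for lo in np.arange(A-.09,A-.01,.01):
            q=m&(a>=lo)&(a<lo+.01)
            if q.sum(): print('   ',round((lo+.005-A)*1000),np.round(np.median(P[q,2]),4),q.sum(), end=';')
        print()
E
```

```text
top yaw 38.157388678648736 crossbar a 0.6488528296803135 [0.6389 0.6579] b -0.16027548710441275 0.03969415287854811 zmax 0.23001000966364715
 hook 1 b 0.023664648206830334 [0.0184 0.03  ] amin 0.5656239660957623 tip a 0.5656239660957623 0.5695920732366175 0.5754000799265145 b 0.02374939608587655 zmax 0.2394222482793979 -> point by tip+18 [0.4474 0.3816] by bar-67 [0.4429 0.3781]
    -85 0.2367 10;    -75 0.2307 21;    -65 0.2176 23;    -55 0.2182 27;    -45 0.2182 28;    -35 0.2191 29;    -25 0.2193 27;
 hook -1 b -0.14561893739388151 [-0.1513 -0.1398] amin 0.5653781499018967 tip a 0.5653781499018967 0.5697978517445933 0.5759351243478498 b -0.14555431187415654 zmax 0.24150932941330944 -> point by tip+18 [0.5522 0.2487] by bar-67 [0.5475 0.245 ]
    -85 0.236 8;    -75 0.2329 16;    -65 0.2178 22;    -55 0.2181 25;    -45 0.2187 25;    -35 0.2187 24;    -25 0.2202 24;
scene yaw 37.99997262289938 crossbar a 0.6564795937006263 [0.6437 0.663 ] b -0.16366722364885655 0.04267244622923936 zmax 0.2301165986724824
 hook 1 b 0.02300155191140405 [0.0162 0.0311] amin 0.5693520700297595 tip a 0.5693520700297595 0.574756444068172 0.5810980584249719 b 0.023572244289798896 zmax 0.2381036429410353 -> point by tip+18 [0.4529 0.3831] by bar-67 [0.4504 0.381 ]
    -85 0.2344 19;    -75 0.2243 32;    -65 0.2169 22;    -55 0.2182 21;    -45 0.2182 21;    -35 0.219 22;    -25 0.2198 20;
 hook -1 b -0.14580225222774523 [-0.1526 -0.1381] amin 0.570454049103469 tip a 0.570454049103469 0.5752869883404973 0.5814568077974616 b -0.14630162991741527 zmax 0.23931998822921358 -> point by tip+18 [0.5573 0.2504] by bar-67 [0.5543 0.248 ]
    -85 0.2344 20;    -75 0.2235 37;    -65 0.2167 25;    -55 0.2166 26;    -45 0.218 26;    -35 0.2198 24;    -25 0.2193 25;
```

```bash
python3 go.py .438 -.2377 .24 20 .33 -.05 .24 37.8
```

```text
t 23.23 pos [ 0.4403 -0.2384  0.0795] grip 1.0 F [-1.3062 -1.0225  5.9549] yaw 16.29 zax [ 0.0011 -0.0017 -1.    ]
delta tx 0.10 ty -0.19 tz -16.05 rx 0.001 ry 0.002 rz -0.065 rows 3.9
delta tx 21.15 ty -5.30 tz -16.10 rx 0.000 ry 0.002 rz -0.375 rows 6.5
```

>>> send_rows --deltas '[{"tx": 0,"ty": 0,"tz": -1,"rx": 0,"ry": 0,"rz": 0},{"tx": 0,"ty": 0,"tz": -3.5,"rx": 0,"ry": 0,"rz": 0},{"tx": 0,"ty": 0,"tz": -7,"rx": 0,"ry": 0,"rz": 0},{"tx": 0,"ty": 0,"tz": -10.5,"rx": 0,"ry": 0,"rz": 0},{"tx": 0.5,"ty": 0,"tz": -13,"rx": 0,"ry": 0,"rz": 0}]'

```text
time: 23.65
position: [0.4395, -0.2338, 0.2114]
tool_rot: [0.6, 0.8, -0.0, 0.002]
ft_force: [1.0, -0.5, -2.7]
grip_width: 0.0094
```

```bash
python3 go.py .41 0 .21 30; python3 -c "
from h import *
shot('wrist','w13.png')"; python3 wt.py .2 .3 .09
```

```text
t 23.65 pos [ 0.4395 -0.2338  0.2114] grip 0.94 F [ 1.0228 -0.4854 -2.7157] yaw 16.24 zax [ 0.003  -0.0023 -1.    ]
delta tx 23.28 ty 3.70 tz 0.08 rx 0.002 ry 0.003 rz -0.240 rows 5.7
```

View pics/w13.png

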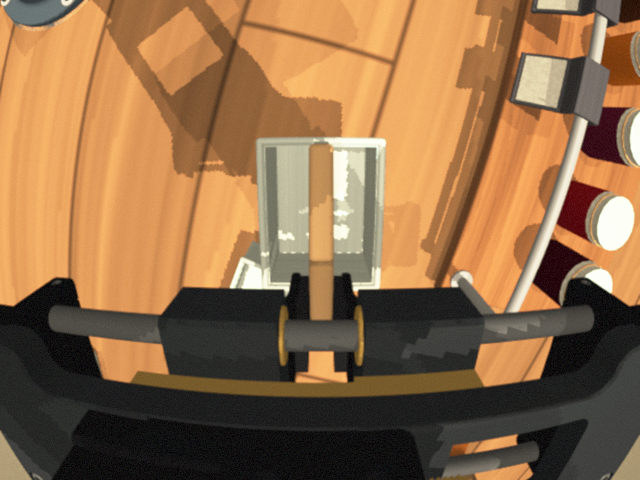

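>>> send_rows --deltas '[{"tx": 3,"ty": 0.5,"tz": 0,"rx": 0,"ry": 0,"rz": -0.05},{"tx": 7,"ty": 1.1,"tz": 0,"rx": 0,"ry": 0,"rz": -0.1},{"tx": 11,"ty": 1.8,"tz": 0,"rx": 0,"ry": 0,"rz": -0.15},{"tx": 15,"ty": 2.4,"tz": 0,"rx": 0,"ry": 0,"rz": -0.2},{"tx": 19,"ty": 3,"tz": 0,"rx": 0,"ry": 0,"rz": -0.25}]'

```text
time: 24.17
position: [0.4122, -0.0399, 0.2074]
tool_rot: [0.495, 0.869, -0.0, -0.002]
ft_force: [0.5, 0.2, -3.0]
grip_width: 0.0098
```

```bash
python3 go.py .377 .20 .21 38.1
```

```text
t 24.17 pos [ 0.4122 -0.0399  0.2074] grip 0.98 F [ 0.5335  0.165  -3.0012] yaw 30.66 zax [-0.0027  0.0016 -1.    ]
delta tx 22.44 ty 9.20 tz -0.22 rx -0.001 ry -0.003 rz -0.130 rows 5.8
```

>>> send_rows --deltas '[{"tx": 3.5,"ty": 1.4,"tz": 0,"rx": 0,"ry": 0,"rz": -0.03},{"tx": 7.2,"ty": 3,"tz": 0,"rx": 0,"ry": 0,"rz": -0.06},{"tx": 11,"ty": 4.5,"tz": -0.2,"rx": 0,"ry": 0,"rz": -0.09},{"tx": 14.8,"ty": 6.1,"tz": -0.2,"rx": 0,"ry": 0,"rz": -0.12},{"tx": 18.6,"ty": 7.6,"tz": -0.2,"rx": 0,"ry": 0,"rz": -0.13}]'

```text
time: 24.58
position: [0.383, 0.1585, 0.2096]
tool_rot: [0.438, 0.899, -0.001, -0.001]
ft_force: [1.7, 0.1, -2.2]
grip_width: 0.0096
```

```bash
python3 go.py .377 .293 .21 38.1; python3 -c "
from h import *
shot('wrist','w14.png')"
```

```text
t 24.58 pos [0.383  0.1585 0.2096] grip 0.96 F [ 1.717   0.1048 -2.212 ] yaw 38.08 zax [-0.0023 -0.0001 -1.    ]
delta tx 10.96 ty 7.82 tz -0.04 rx -0.002 ry -0.001 rz -0.000 rows 3.2
```

View pics/w14.png

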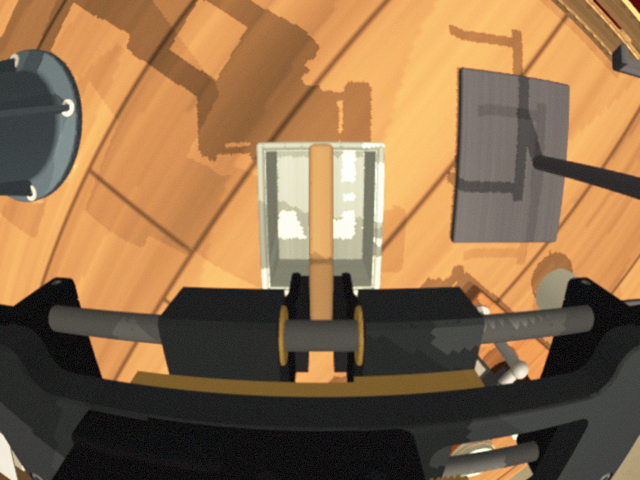

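>>> send_rows --deltas '[{"tx": 3,"ty": 2,"tz": 0,"rx": 0,"ry": 0,"rz": 0},{"tx": 6,"ty": 4,"tz": 0,"rx": 0,"ry": 0,"rz": 0},{"tx": 9,"ty": 6,"tz": 0,"rx": 0,"ry": 0,"rz": 0},{"tx": 10.8,"ty": 7.5,"tz": 0.2,"rx": 0,"ry": 0,"rz": 0},{"tx": 10.8,"ty": 7.5,"tz": 0.2,"rx": 0,"ry": 0,"rz": 0}]'

```text
time: 25.05
position: [0.3768, 0.2918, 0.2074]
tool_rot: [0.436, 0.9, 0.001, -0.001]
ft_force: [1.1, -0.7, -2.5]
grip_width: 0.0094
```

```bash
cat > whook.py <<'E'
from wr import *
import sys
o,c,T,W=wcloud()
cv2.imwrite('pics/'+sys.argv[1],c['color'][:,:,::-1])
yaw=np.radians(38.1);ex=np.array([np.cos(yaw),np.sin(yaw)]);ey=np.array([-ex[1],ex[0]])
a=W[...,:2]@ex;b=W[...,:2]@ey;z=W[...,2]
print('tcp a,b',o['position'][:2]@ex,o['position'][:2]@ey,o['position'][2])
for nm,B in(('hook0',.0233),('hook1',-.1457)):
    m=(abs(b-B)<.02)&(a>.55)&(a<.632)&(z>.205)&(z<.25)
    if m.sum()>20:
        P=z[m];print(nm,m.sum(),'b',np.percentile(b[m],[3,50,97]),'a',np.percentile(a[m],[1,99]),'z',np.percentile(P,[1,50,99]))
        t=m&(z>.23)
        if t.any(): print('  tip a',np.percentile(a[t],[2,50,98]),'b',np.median(b[t]),'z',z[t].max())
m=(a>.635)&(a<.68)&(z>.2)&(z<.24)&(b<.06)&(b>-.18)
if m.sum()>20: s=np.polyfit(b[m],a[m],1);print('crossbar',m.sum(),np.median(a[m]),'slope deg',np.degrees(s[0]),'z',np.percentile(z[m],98))
# handle bar held
m=(abs(T[...,1])<.012)&(T[...,0]>.012)&(T[...,0]<.075)&(T[...,2]>-.07)&(T[...,2]<-.03)
if m.sum()>20: print('bar tool y', np.polyfit(T[m][:,0],T[m][:,1],1),'z by x',[(x,round(float(np.median(T[m&(abs(T[...,0]-x)<.004)][:,2])),4)) for x in(.018,.025,.035,.045,.055,.065)])
E
python3 whook.py w15.png; python3 go.py .377 .293 .206 38.1
```

```text
tcp a,b 0.47653056429908697 -0.0028823696496462054 0.2073518515154743
hook0 1624 b [0.0188 0.0251 0.0302] a [0.5689 0.6314] z [0.2145 0.2186 0.2374]
  tip a [0.5686 0.571  0.5753] b 0.025228601976382787 z 0.23834988163648152
hook1 329 b [-0.1513 -0.1472 -0.1393] a [0.572  0.6305] z [0.2166 0.2191 0.2322]
  tip a [0.5711 0.5733 0.5766] b -0.13995188424986238 z 0.2326150346768799
crossbar 1747 0.6493206354942808 slope deg -2.64255959159299 z 0.2278513628141161
bar tool y [-0.0091 -0.0003] z by x [(0.018, -0.0526), (0.025, -0.0526), (0.035, -0.0506), (0.045, -0.047), (0.055, -0.0436), (0.065, -0.0401)]
t 25.1 pos [0.3762 0.2893 0.2072] grip 0.96 F [ 0.1273  0.1724 -2.7277] yaw 38.27 zax [-0.0024 -0.0008 -1.    ]
delta tx 0.24 ty 0.29 tz 0.12 rx -0.002 ry -0.001 rz 0.003 rows 0.1
```

View pics/w15.png

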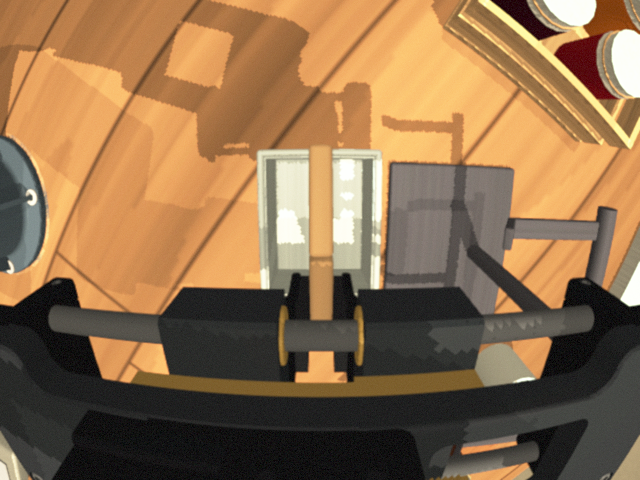

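>>> send_rows --deltas '[{"tx": 0.4,"ty": 0.5,"tz": 0,"rx": 0,"ry": 0,"rz": 0},{"tx": 0.4,"ty": 2,"tz": 0,"rx": 0,"ry": 0,"rz": 0},{"tx": 0.4,"ty": 4,"tz": 0,"rx": 0,"ry": 0,"rz": 0},{"tx": 0.4,"ty": 6,"tz": 0,"rx": 0,"ry": 0,"rz": 0},{"tx": 0.4,"ty": 6,"tz": 0,"rx": 0,"ry": 0,"rz": 0}]'

```text
time: 25.52
position: [0.4265, 0.3293, 0.2084]
tool_rot: [0.439, 0.898, 0.002, 0.001]
ft_force: [0.5, -0.2, -1.7]
grip_width: 0.0097
```

```bash
python3 whook.py w16.png; python3 go.py .464 .3612 .206 38.1
```

```text
tcp a,b 0.5388262459863282 -0.0040697893203837715 0.20844338741686613
hook0 2520 b [0.0187 0.0249 0.0302] a [0.5513 0.6314] z [0.2153 0.2188 0.2402]
  tip a [0.5504 0.5719 0.5769] b 0.024484761160281674 z 0.2495147476940578
crossbar 4277 0.6503483323395228 slope deg -0.6955881459616227 z 0.22780822351167115
bar tool y [-0.0088 -0.0004] z by x [(0.018, -0.0527), (0.025, -0.0529), (0.035, -0.0508), (0.045, -0.0474), (0.055, -0.044), (0.065, -0.0407)]
t 25.57 pos [0.424  0.3278 0.208 ] grip 0.99 F [ 0.0318 -0.0398 -2.9055] yaw 37.94 zax [ 0.0004  0.0001 -1.    ]
delta tx 0.17 ty 5.21 tz 0.20 rx 0.000 ry 0.000 rz -0.003 rows 1.3
```

View pics/w16.png

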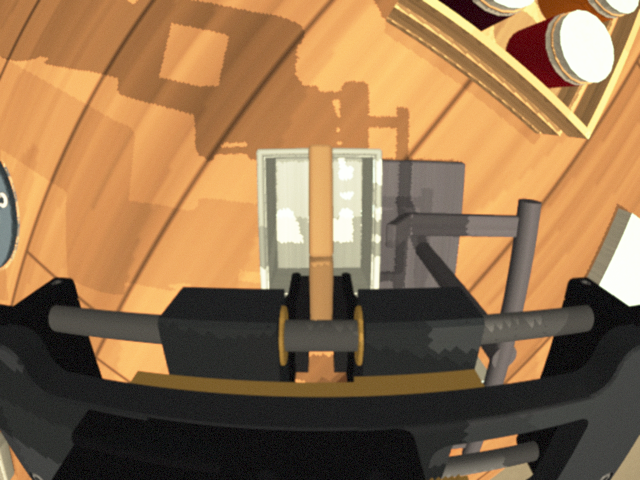

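>>> send_rows --deltas '[{"tx": 0.3,"ty": 1,"tz": 0,"rx": 0,"ry": 0,"rz": 0},{"tx": 0.3,"ty": 2,"tz": 0,"rx": 0,"ry": 0,"rz": 0},{"tx": 0.3,"ty": 3,"tz": 0,"rx": 0,"ry": 0,"rz": 0},{"tx": 0.3,"ty": 4.2,"tz": 0,"rx": 0,"ry": 0,"rz": 0},{"tx": 0.3,"ty": 5.3,"tz": 0,"rx": 0,"ry": 0,"rz": 0}]'

```text
time: 25.98
position: [0.463, 0.3638, 0.2085]
tool_rot: [0.438, 0.899, 0.0, 0.0]
ft_force: [0.4, -0.7, -2.5]
grip_width: 0.0099
```

>>> send_rows --deltas '[{"tx": 0,"ty": 0,"tz": 0,"rx": 0,"ry": 0,"rz": 0},{"tx": 0,"ty": 0,"tz": 0,"rx": 0,"ry": 0,"rz": 0},{"tx": 0,"ty": 0,"tz": 0,"rx": 0,"ry": 0,"rz": 0}]'

```text
time: 26.23
position: [0.4614, 0.3628, 0.2082]
tool_rot: [0.438, 0.899, -0.001, -0.0]
ft_force: [0.4, 0.2, -2.7]
grip_width: 0.0099
```

```bash
python3 whook.py w17.png; python3 go.py .464 .3612 .1735 38.1
```

```text
tcp a,b 0.5869159570118013 0.0008184317446617303 0.20817906514754006
hook0 2707 b [0.0106 0.0242 0.0301] a [0.5694 0.6314] z [0.2153 0.2195 0.2492]
  tip a [0.5692 0.575  0.599 ] b 0.0202652473709908 z 0.249977265828215
crossbar 2591 0.6508980705437538 slope deg -2.8155155107121788 z 0.22792681330834869
bar tool y [-0.0027 -0.0005] z by x [(0.018, -0.0527), (0.025, -0.0528), (0.035, -0.0508), (0.045, -0.0474), (0.055, -0.0439), (0.065, -0.0406)]
t 26.28 pos [0.4612 0.3627 0.2082] grip 0.95 F [-0.8752  0.2236 -2.3857] yaw 38.05 zax [-0.0013 -0.0008 -1.    ]
delta tx -0.29 ty 0.13 tz 3.47 rx -0.002 ry -0.000 rz -0.001 rows 0.8
```

View pics/w17.png

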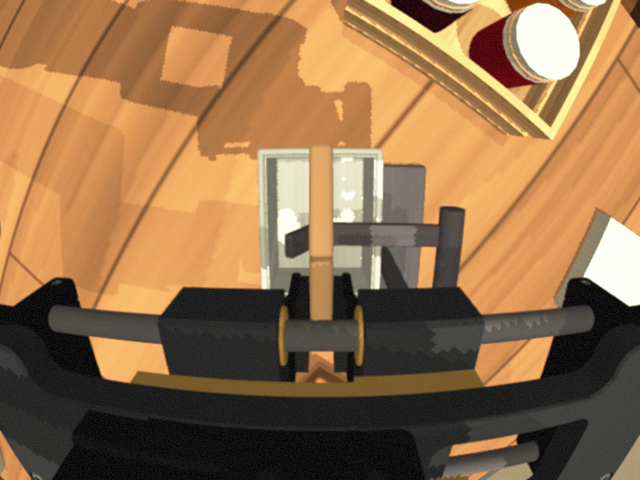

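```bash
python3 - <<'E'
from wr import *
o,c,T,W=wcloud()
for v in range(150,275,8): print(v,T[v,321],c['color'][v,321])
E
```

```text
150 [ 0.0688 -0.0006 -0.04  ] [224 168 101]
158 [ 0.0656 -0.0006 -0.0413] [223 166 101]
166 [ 0.0623 -0.0006 -0.0415] [226 171 105]
174 [ 0.0591 -0.0006 -0.0428] [227 172 108]
182 [ 0.0558 -0.0006 -0.0426] [227 172 107]
190 [ 0.0529 -0.0006 -0.045 ] [226 170 105]
198 [ 0.0497 -0.0006 -0.0455] [227 172 106]
206 [ 0.0467 -0.0006 -0.0468] [226 171 104]
214 [ 0.0439 -0.0006 -0.0493] [227 170 106]
222 [ 0.0408 -0.0006 -0.0498] [228 175 106]
230 [ 0.0379 -0.0006 -0.0511] [228 172 106]
238 [ 0.0346 -0.0006 -0.0514] [229 174 107]
246 [ 0.0313 -0.0006 -0.0515] [229 175 108]
254 [ 0.0282 -0.0006 -0.0525] [223 167 102]
262 [ 0.0247 -0.0006 -0.0524] [201 151  92]
270 [ 0.0217 -0.0006 -0.0536] [186 140  83]
```

>>> send_rows --deltas '[{"tx": -0.2,"ty": 0.1,"tz": 0.5,"rx": 0,"ry": 0,"rz": 0},{"tx": -0.2,"ty": 0.1,"tz": 1.2,"rx": 0,"ry": 0,"rz": 0},{"tx": -0.2,"ty": 0.1,"tz": 2,"rx": 0,"ry": 0,"rz": 0},{"tx": -0.2,"ty": 0.1,"tz": 2.5,"rx": 0,"ry": 0,"rz": 0},{"tx": -0.2,"ty": 0.1,"tz": 2.8,"rx": 0,"ry": 0,"rz": 0}]'

```text
time: 26.75
position: [0.4638, 0.3623, 0.1794]
tool_rot: [0.438, 0.899, -0.0, -0.0]
ft_force: [0.7, 0.6, 0.0]
grip_width: 0.0096
```

>>> send_rows --deltas '[{"tx": 0,"ty": 0,"tz": 0.2,"rx": 0,"ry": 0,"rz": 0},{"tx": 0,"ty": 0,"tz": 0.3,"rx": 0,"ry": 0,"rz": 0},{"tx": 0,"ty": 0,"tz": 0.3,"rx": 0,"ry": 0,"rz": 0}]'

```text
time: 27.0
position: [0.4648, 0.3628, 0.1778]
tool_rot: [0.438, 0.899, 0.001, 0.0]
ft_force: [0.4, 1.4, -0.9]
grip_width: 0.0099
```

```bash
python3 whook.py w18.png; python3 go.py .464 .3612 .1735 38.1
```

```text
tcp a,b 0.5896160629799213 -0.0012660486665866705 0.1777788483820488
hook0 7657 b [0.0074 0.0225 0.0398] a [0.5703 0.6308] z [0.2114 0.2275 0.2482]
  tip a [0.5699 0.5856 0.6018] b 0.016085034274835534 z 0.24999988602140444
crossbar 2959 0.6505104760826299 slope deg -1.7900456850054112 z 0.2277969654905315
bar tool y [-0.0039 -0.0005] z by x [(0.018, -0.0524), (0.025, -0.0495), (0.035, -0.0505), (0.045, -0.0474), (0.055, -0.044), (0.065, -0.0407)]
t 27.05 pos [0.4647 0.3628 0.1778] grip 0.98 F [ 1.4229  2.4725 -1.9594] yaw 38.04 zax [ 0.0015  0.0012 -1.    ]
delta tx -0.08 ty -0.16 tz 0.43 rx 0.002 ry 0.000 rz -0.001 rows 0.1
```

View pics/w18.png

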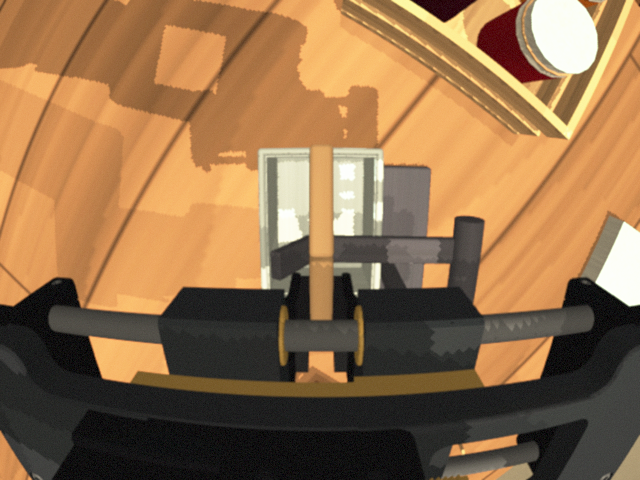

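>>> send_rows --deltas '[{"tx": 0,"ty": 0,"tz": 0.1,"rx": 0,"ry": 0,"rz": 0},{"tx": 0,"ty": 0,"tz": 0.2,"rx": 0,"ry": 0,"rz": 0},{"tx": 0,"ty": 0,"tz": 0.3,"rx": 0,"ry": 0,"rz": 0},{"tx": 0,"ty": 0,"tz": 0.3,"rx": 0,"ry": 0,"rz": 0}]'

```text
time: 27.38
position: [0.4651, 0.3629, 0.1763]
tool_rot: [0.438, 0.899, 0.001, 0.001]
ft_force: [-0.3, 0.4, 7.2]
grip_width: 0.0094
```

```bash
python3 whook.py w19.png; python3 go.py .464 .3612 .1735 38.1
```

```text
tcp a,b 0.5899643096566898 -0.0014144954227387045 0.17626889894910822
hook0 7765 b [0.0073 0.0225 0.0398] a [0.5703 0.6308] z [0.2099 0.2267 0.2477]
  tip a [0.5696 0.5812 0.6022] b 0.010201458849481494 z 0.24990489998306087
crossbar 2986 0.6505229527992906 slope deg -1.5826439633848508 z 0.22776837050044627
bar tool y [-0.0025 -0.0005] z by x [(0.018, -0.0529), (0.025, -0.0503), (0.035, -0.0513), (0.045, -0.0485), (0.055, -0.0453), (0.065, -0.0421)]
t 27.43 pos [0.4651 0.3629 0.1763] grip 0.98 F [0.6222 2.0423 6.6556] yaw 38.04 zax [ 0.0029  0.0019 -1.    ]
delta tx -0.07 ty -0.20 tz 0.28 rx 0.003 ry 0.000 rz -0.001 rows 0.1
```

>>> send_rows --deltas '[{"tx": 0,"ty": 0,"tz": 0,"rx": 0,"ry": 0,"rz": 0},{"tx": 0,"ty": 0,"tz": 0,"rx": 0,"ry": 0,"rz": 0},{"tx": 0,"ty": 0,"tz": 0,"rx": 0,"ry": 0,"rz": 0},{"tx": 0,"ty": 0,"tz": 0,"rx": 0,"ry": 0,"rz": 0},{"tx": 0,"ty": 0,"tz": 0,"rx": 0,"ry": 0,"rz": 0}]' --claw 3.4

```text
time: 27.85
position: [0.4636, 0.3619, 0.174]
tool_rot: [0.438, 0.899, -0.001, -0.0]
ft_force: [0.1, 0.2, -0.4]
grip_width: 0.0314
```

```bash
python3 whook.py w20.png; python3 go.py .464 .3612 .1735 38.1
```

```text
tcp a,b 0.5880951502105802 -0.0012833567610880828 0.17401896349724186
hook0 8234 b [0.0064 0.0219 0.0393] a [0.562  0.6307] z [0.2087 0.2268 0.2475]
  tip a [0.5611 0.5748 0.614 ] b 0.01017869573418326 z 0.24996119291472468
crossbar 2773 0.6499434788590069 slope deg 5.989296587850272 z 0.22775422425056602
bar tool y [ 0.0405 -0.0009] z by x [(0.018, -0.0548), (0.025, -0.0538), (0.035, -0.0539), (0.045, -0.0516), (0.055, -0.0488), (0.065, -0.0462)]
t 27.9 pos [0.4637 0.362  0.1741] grip 3.23 F [-0.2542 -0.0298  0.0713] yaw 38.05 zax [-0.001  -0.0007 -1.    ]
delta tx -0.08 ty -0.02 tz 0.06 rx -0.001 ry -0.000 rz -0.001 rows 0.0
```

View pics/w20.png

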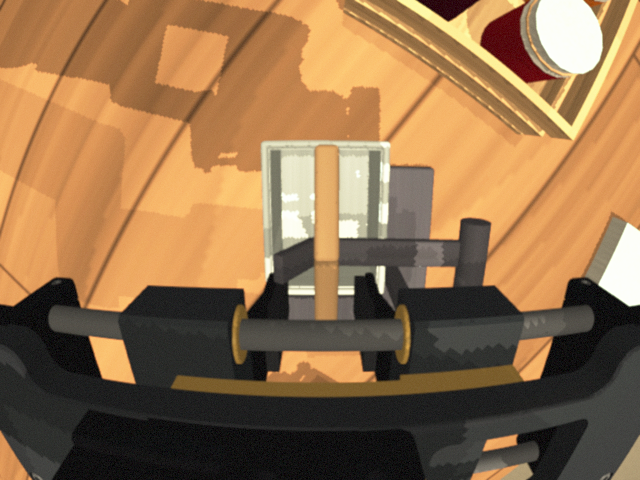

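>>> send_rows --deltas '[{"tx": 0,"ty": 0,"tz": -1,"rx": 0,"ry": 0,"rz": 0},{"tx": 0,"ty": 0,"tz": -2.5,"rx": 0,"ry": 0,"rz": 0},{"tx": 0,"ty": 0,"tz": -4.5,"rx": 0,"ry": 0,"rz": 0},{"tx": 0,"ty": 0,"tz": -7,"rx": 0,"ry": 0,"rz": 0},{"tx": 0,"ty": 0,"tz": -10,"rx": 0,"ry": 0,"rz": 0}]'

```text
time: 28.32
position: [0.4631, 0.3617, 0.2748]
tool_rot: [0.438, 0.899, -0.001, -0.001]
ft_force: [0.2, -0.4, 0.0]
grip_width: 0.0344
```

>>> send_rows --deltas '[{"tx": -4,"ty": 0,"tz": 0,"rx": 0,"ry": 0,"rz": 0.05},{"tx": -8,"ty": -1,"tz": 0,"rx": 0,"ry": 0,"rz": 0.1},{"tx": -12,"ty": -2,"tz": 0,"rx": 0,"ry": 0,"rz": 0.15},{"tx": -16,"ty": -3,"tz": 0,"rx": 0,"ry": 0,"rz": 0.2},{"tx": -20,"ty": -4,"tz": 0,"rx": 0,"ry": 0,"rz": 0.25}]'

```text
time: 28.73
position: [0.5563, 0.1785, 0.2755]
tool_rot: [0.547, 0.837, 0.0, 0.0]
ft_force: [0.3, 0.4, -0.2]
grip_width: 0.0338
```

```bash
python3 go.py .4 0 .2 0; python3 t2.py top,scene caddy0; python3 -c "
from h import *
c=shot('scene','s21.png')"
```

```text
t 28.73 pos [0.5563 0.1785 0.2755] grip 3.38 F [ 0.322   0.4215 -0.2405] yaw 23.62 zax [ 0.0009  0.0001 -1.    ]
delta tx -10.09 ty -21.48 tz 7.53 rx 0.001 ry 0.000 rz 0.412 rows 6.0
top caddy0 0.64 [463. 298.] 165 top 0.1354 rect [ 403.6 -353. ] [88.5 10.2] long axis 82.5
top caddy0 0.46 [132. 288.] 47 top 0.2258 rect [424.4 407.8] [ 9.9 19.7] long axis 136.0
scene caddy0 0.66 [151. 265.] 262 top 0.1328 rect [ 407.8 -352.5] [91.2 15.9] long axis 81.9
scene caddy0 0.58 [451. 185.] 130 top 0.2287 rect [521.  323.6] [ 21.3 275.5] long axis 139.4
scene caddy0 0.56 [382. 263.] 299 top 0.1630 rect [609.  125.7] [48.8 32.5] long axis 88.0
```

View pics/s21.png

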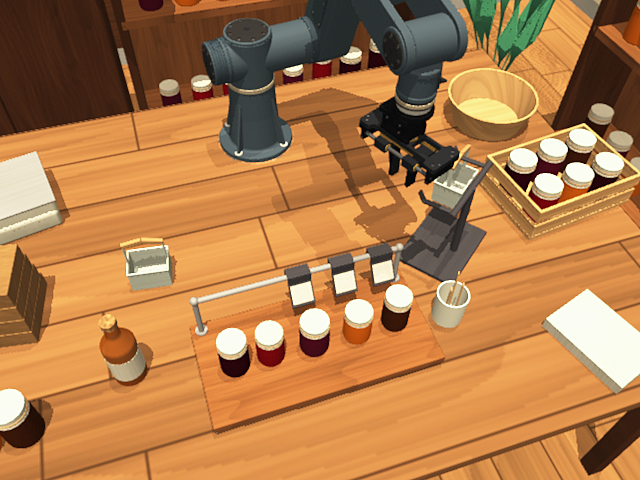

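```bash
python3 go.py .4027 -.3783 .165 -7.5
```

```text
t 28.98 pos [0.5557 0.18   0.2749] grip 3.42 F [ 0.823  -0.2285 -0.09  ] yaw 23.68 zax [-0.0002  0.0006 -1.    ]
delta tx -44.99 ty -36.44 tz 10.96 rx -0.000 ry -0.001 rz 0.544 rows 14.1
```

>>> send_rows --deltas '[{"tx": -3.2,"ty": -2.6,"tz": 0,"rx": 0,"ry": 0,"rz": 0.05},{"tx": -6.4,"ty": -5.2,"tz": 0.5,"rx": 0,"ry": 0,"rz": 0.1},{"tx": -9.6,"ty": -7.8,"tz": 1,"rx": 0,"ry": 0,"rz": 0.15},{"tx": -12.8,"ty": -10.4,"tz": 2,"rx": 0,"ry": 0,"rz": 0.2},{"tx": -16,"ty": -13,"tz": 3,"rx": 0,"ry": 0,"rz": 0.25}]' --claw 4

```text
time: 29.4
position: [0.5009, -0.0168, 0.2453]
tool_rot: [0.646, 0.763, 0.0, 0.001]
ft_force: [0.3, 0.2, -0.2]
grip_width: 0.0399
```

```bash
python3 go.py .4027 -.3783 .165 -7.5
```

```text
t 29.4 pos [ 0.5009 -0.0168  0.2453] grip 3.99 F [ 0.2844  0.206  -0.1701] yaw 9.49 zax [ 0.0016 -0.     -1.    ]
delta tx -34.04 ty -15.67 tz 8.02 rx 0.002 ry 0.000 rz 0.297 rows 9.2
```

>>> send_rows --deltas '[{"tx": -3.7,"ty": -1.7,"tz": 0,"rx": 0,"ry": 0,"rz": 0.05},{"tx": -7.4,"ty": -3.4,"tz": 0.5,"rx": 0,"ry": 0,"rz": 0.1},{"tx": -11.1,"ty": -5.1,"tz": 1,"rx": 0,"ry": 0,"rz": 0.15},{"tx": -14.8,"ty": -6.8,"tz": 1.5,"rx": 0,"ry": 0,"rz": 0.2},{"tx": -18.5,"ty": -8.5,"tz": 2,"rx": 0,"ry": 0,"rz": 0.25}]'

```text
time: 29.82
position: [0.4478, -0.2136, 0.2252]
tool_rot: [0.737, 0.676, 0.0, 0.0]
ft_force: [1.1, 0.7, -0.3]
grip_width: 0.04
```

```bash
python3 go.py .4027 -.3783 .165 -7.5
```

```text
t 29.82 pos [ 0.4478 -0.2136  0.2252] grip 4.0 F [ 1.1078  0.6834 -0.2843] yaw -4.88 zax [ 0.0008  0.     -1.    ]
delta tx -16.79 ty -3.09 tz 6.02 rx 0.001 ry -0.000 rz 0.046 rows 4.3
```

>>> send_rows --deltas '[{"tx": -4,"ty": -0.7,"tz": 0,"rx": 0,"ry": 0,"rz": 0.02},{"tx": -8,"ty": -1.4,"tz": 0,"rx": 0,"ry": 0,"rz": 0.04},{"tx": -12,"ty": -2.2,"tz": 1,"rx": 0,"ry": 0,"rz": 0.04},{"tx": -15.2,"ty": -3,"tz": 3,"rx": 0,"ry": 0,"rz": 0.04},{"tx": -16,"ty": -3,"tz": 5.5,"rx": 0,"ry": 0,"rz": 0.04}]'

```text
time: 30.23
position: [0.4053, -0.3763, 0.1714]
tool_rot: [0.751, 0.661, -0.001, 0.004]
ft_force: [-0.6, 0.4, -0.2]
grip_width: 0.0397
```

>>> send_rows --deltas '[{"tx": 0,"ty": 0,"tz": 0,"rx": 0,"ry": 0,"rz": 0},{"tx": 0,"ty": 0,"tz": 0,"rx": 0,"ry": 0,"rz": 0},{"tx": 0,"ty": 0,"tz": 0,"rx": 0,"ry": 0,"rz": 0}]'

```text
time: 30.48
position: [0.4053, -0.3688, 0.1707]
tool_rot: [0.749, 0.662, 0.0, -0.0]
ft_force: [-0.1, 0.2, 0.5]
grip_width: 0.0401
```

```bash
python3 wt.py .115 .145 .09; python3 go.py .4027 -.3783 .077 -7.5; python3 -c "
from h import *
shot('wrist','w22.png')"
```

```text
[313, 153, 16, 133, 2072] mean [ 0.4068 -0.3504  0.1306] rect [ 406.4 -354. ] [91.9 10.1] long 82.6 toolmean [ 0.0184 -0.0008  0.0401]
t 30.53 pos [ 0.4056 -0.3691  0.1712] grip 4.03 F [-0.3536  0.3874 -0.3323] yaw -7.06 zax [ 0.0011 -0.0009 -1.    ]
delta tx -0.94 ty -0.19 tz 9.42 rx 0.001 ry 0.001 rz 0.008 rows 2.3
```

View pics/w22.png

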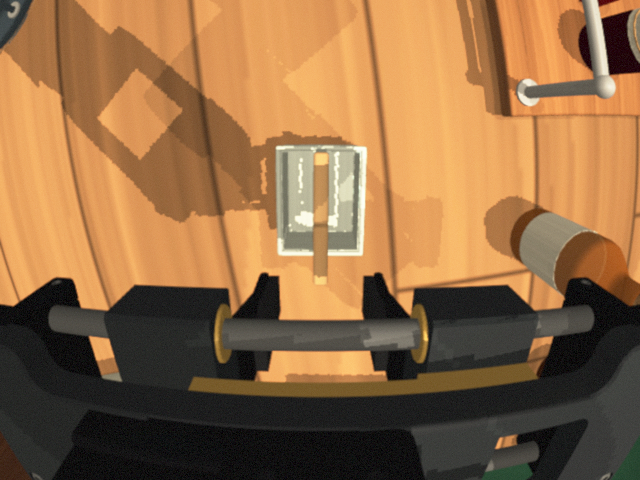

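>>> send_rows --deltas '[{"tx": -1,"ty": -0.1,"tz": 1,"rx": 0,"ry": 0,"rz": 0.006},{"tx": -1,"ty": -0.1,"tz": 3.5,"rx": 0,"ry": 0,"rz": 0.006},{"tx": -1,"ty": -0.1,"tz": 6,"rx": 0,"ry": 0,"rz": 0.006},{"tx": -1,"ty": -0.1,"tz": 8.3,"rx": 0,"ry": 0,"rz": 0.006},{"tx": -1,"ty": -0.1,"tz": 9.4,"rx": 0,"ry": 0,"rz": 0.006}]' --claw 3.5

```text
time: 31.0
position: [0.4014, -0.3791, 0.0737]
tool_rot: [0.752, 0.659, 0.0, -0.001]
ft_force: [-0.2, 0.1, -0.9]
grip_width: 0.0349
```

>>> send_rows --deltas '[{"tx": 0,"ty": 0,"tz": 0,"rx": 0,"ry": 0,"rz": 0},{"tx": 0,"ty": 0,"tz": 0,"rx": 0,"ry": 0,"rz": 0},{"tx": 0,"ty": 0,"tz": 0,"rx": 0,"ry": 0,"rz": 0},{"tx": 0,"ty": 0,"tz": 0,"rx": 0,"ry": 0,"rz": 0},{"tx": 0,"ty": 0,"tz": 0,"rx": 0,"ry": 0,"rz": 0}]' --claw 0.4 --squeeze 40

```text
time: 31.42
position: [0.4028, -0.3812, 0.0772]
tool_rot: [0.752, 0.659, -0.0, 0.002]
ft_force: [0.4, -0.1, 1.7]
grip_width: 0.01
```

>>> send_rows --deltas '[{"tx": 0,"ty": 0,"tz": 0,"rx": 0,"ry": 0,"rz": 0},{"tx": 0,"ty": 0,"tz": 0,"rx": 0,"ry": 0,"rz": 0},{"tx": 0,"ty": 0,"tz": 0,"rx": 0,"ry": 0,"rz": 0}]'

```text
time: 31.67
position: [0.4031, -0.3814, 0.0771]
tool_rot: [0.752, 0.659, 0.0, 0.002]
ft_force: [2.1, 0.4, 5.7]
grip_width: 0.0097
```

```bash
python3 go.py .4027 -.3783 .077 -7.5; python3 t2.py scene caddy0
```

```text
t 31.67 pos [ 0.4031 -0.3814  0.0771] grip 0.97 F [2.1256 0.3849 5.7003] yaw -7.57 zax [ 0.0024 -0.0026 -1.    ]
delta tx 0.30 ty -0.08 tz 0.01 rx 0.003 ry 0.002 rz -0.001 rows 0.1
scene caddy0 0.95 [152. 266.] 159 top 0.1336 rect [ 448.5 -338.8] [53.8 95.8] long axis 173.7
scene caddy0 0.67 [342. 274.] 327 top 0.1630 rect [610.5  38.9] [32.5 50.7] long axis 94.6
scene caddy0 0.56 [236. 353.] 671 top 0.1413 rect [ 717.2 -220.6] [56.  56.2] long axis 148.2
scene caddy0 0.55 [452. 182.] 131 top 0.2273 rect [496.7 352.9] [ 36.1 179.7] long axis 149.4
```

>>> send_rows --deltas '[{"tx": 0,"ty": 0,"tz": -1,"rx": 0,"ry": 0,"rz": 0},{"tx": 0,"ty": 0,"tz": -3.5,"rx": 0,"ry": 0,"rz": 0},{"tx": 0,"ty": 0,"tz": -7,"rx": 0,"ry": 0,"rz": 0},{"tx": 0,"ty": 0,"tz": -10.5,"rx": 0,"ry": 0,"rz": 0},{"tx": 0.5,"ty": 0,"tz": -13.2,"rx": 0,"ry": 0,"rz": 0}]'

```text
time: 32.18
position: [0.4024, -0.3761, 0.2103]
tool_rot: [0.752, 0.659, -0.0, 0.001]
ft_force: [-0.4, -0.5, -1.3]
grip_width: 0.0097
```

```bash
python3 go.py .43 -.1 .21 15; python3 whook.py w23.png
```

```text
t 32.18 pos [ 0.4024 -0.3761  0.2103] grip 0.97 F [-0.437  -0.5338 -1.2791] yaw -7.59 zax [ 0.0001 -0.0016 -1.    ]
delta tx 27.74 ty -0.91 tz -0.02 rx -0.000 ry 0.002 rz -0.394 rows 6.7
tcp a,b 0.08454851063553565 -0.5442804649002856 0.21025292402809997
bar tool y [-0.0007 -0.0005] z by x [(0.018, -0.0569), (0.025, -0.0579), (0.035, -0.0573), (0.045, -0.055), (0.055, -0.0526), (0.065, -0.0501)]
```

View pics/w23.png

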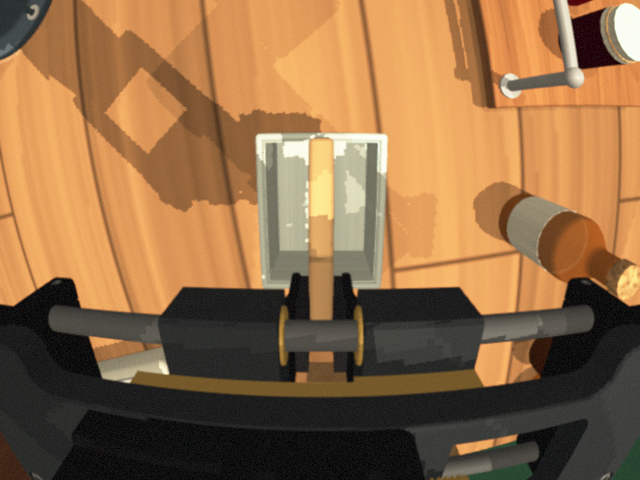

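>>> send_rows --deltas '[{"tx": 3.5,"ty": 0,"tz": 0,"rx": 0,"ry": 0,"rz": -0.06},{"tx": 7.5,"ty": -0.2,"tz": 0,"rx": 0,"ry": 0,"rz": -0.12},{"tx": 11.5,"ty": -0.4,"tz": 0,"rx": 0,"ry": 0,"rz": -0.18},{"tx": 15.5,"ty": -0.5,"tz": 0,"rx": 0,"ry": 0,"rz": -0.24},{"tx": 19.5,"ty": -0.6,"tz": 0,"rx": 0,"ry": 0,"rz": -0.3}]'

```text
time: 32.65
position: [0.421, -0.179, 0.2075]
tool_rot: [0.645, 0.765, -0.0, -0.001]
ft_force: [0.5, -0.7, -1.2]
grip_width: 0.0095
```

```bash
python3 go.py .45 .05 .21 30
```

```text
t 32.65 pos [ 0.421  -0.179   0.2075] grip 0.95 F [ 0.5242 -0.7494 -1.2179] yaw 9.74 zax [-0.0019  0.0011 -1.    ]
delta tx 22.08 ty 6.73 tz -0.23 rx -0.001 ry -0.002 rz -0.354 rows 5.5
```

>>> send_rows --deltas '[{"tx": 3.8,"ty": 1.1,"tz": 0,"rx": 0,"ry": 0,"rz": -0.07},{"tx": 7.6,"ty": 2.2,"tz": 0,"rx": 0,"ry": 0,"rz": -0.14},{"tx": 11.4,"ty": 3.4,"tz": -0.2,"rx": 0,"ry": 0,"rz": -0.21},{"tx": 15.2,"ty": 4.5,"tz": -0.2,"rx": 0,"ry": 0,"rz": -0.28},{"tx": 19,"ty": 5.6,"tz": -0.2,"rx": 0,"ry": 0,"rz": -0.35}]'

```text
time: 33.07
position: [0.4446, 0.0173, 0.2098]
tool_rot: [0.501, 0.865, -0.0, -0.001]
ft_force: [1.3, -0.9, -0.5]
grip_width: 0.0095
```

```bash
python3 go.py .479 .155 .208 38.1
```

```text
t 33.07 pos [0.4446 0.0173 0.2098] grip 0.95 F [ 1.2533 -0.9069 -0.5394] yaw 29.87 zax [-0.0015 -0.0001 -1.    ]
delta tx 10.23 ty 9.84 tz 0.17 rx -0.001 ry -0.001 rz -0.144 rows 3.4
```

>>> send_rows --deltas '[{"tx": 3,"ty": 2.5,"tz": 0,"rx": 0,"ry": 0,"rz": -0.05},{"tx": 6,"ty": 5,"tz": 0,"rx": 0,"ry": 0,"rz": -0.1},{"tx": 8.5,"ty": 7.5,"tz": 0,"rx": 0,"ry": 0,"rz": -0.14},{"tx": 9.5,"ty": 9,"tz": 0,"rx": 0,"ry": 0,"rz": -0.14},{"tx": 9.5,"ty": 9,"tz": 0,"rx": 0,"ry": 0,"rz": -0.14}]'

```text
time: 33.48
position: [0.4775, 0.1458, 0.2097]
tool_rot: [0.439, 0.899, 0.001, 0.0]
ft_force: [0.9, -0.4, -1.4]
grip_width: 0.0098
```

```bash
python3 whook.py w24.png; python3 go.py .479 .155 .208 38.1
```

```text
tcp a,b 0.4657566626680919 -0.17993926312766392 0.2097311117609568
hook1 1492 b [-0.1512 -0.145  -0.1398] a [0.5692 0.6315] z [0.2141 0.2185 0.2373]
  tip a [0.5688 0.571  0.5738] b -0.14515062046980154 z 0.23841884546213102
crossbar 5557 0.6495549365297989 slope deg 0.5738141330203141 z 0.2277733595385872
bar tool y [-0.0057 -0.0005] z by x [(0.018, -0.0567), (0.025, -0.0578), (0.035, -0.0575), (0.045, -0.055), (0.055, -0.0526), (0.065, -0.0503)]
t 33.53 pos [0.4765 0.1439 0.2095] grip 0.95 F [-0.19   -0.7803 -1.188 ] yaw 37.92 zax [-0.0012 -0.0006 -1.    ]
delta tx 0.72 ty 0.88 tz 0.15 rx -0.001 ry -0.000 rz -0.003 rows 0.3
```

View pics/w24.png

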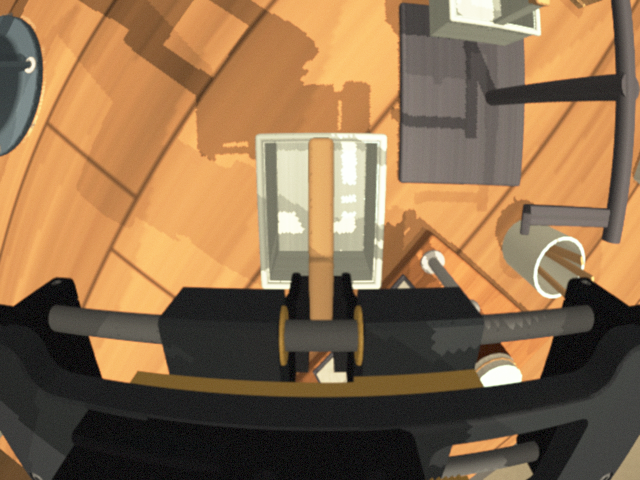

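>>> send_rows --deltas '[{"tx": 0.8,"ty": 0.5,"tz": 0.2,"rx": 0,"ry": 0,"rz": 0},{"tx": 0.8,"ty": 2.5,"tz": 0.3,"rx": 0,"ry": 0,"rz": 0},{"tx": 0.8,"ty": 5,"tz": 0.3,"rx": 0,"ry": 0,"rz": 0},{"tx": 0.8,"ty": 6.5,"tz": 0.3,"rx": 0,"ry": 0,"rz": 0},{"tx": 0.8,"ty": 6.5,"tz": 0.3,"rx": 0,"ry": 0,"rz": 0}]'

```text
time: 33.95
position: [0.5258, 0.189, 0.2067]
tool_rot: [0.441, 0.897, 0.001, 0.001]
ft_force: [0.2, -0.2, -2.0]
grip_width: 0.0097
```

```bash
python3 whook.py w25.png; python3 go.py .5693 .2268 .208 38.1
```

```text
tcp a,b 0.5303950291937896 -0.1756705237176472 0.20671393645028638
hook1 2465 b [-0.1512 -0.145  -0.1397] a [0.5693 0.6313] z [0.2142 0.2187 0.2373]
  tip a [0.569  0.5722 0.5771] b -0.14517204843291293 z 0.2385231239301364
crossbar 6959 0.6503147722404777 slope deg 0.8498825374670079 z 0.2279194862603123
bar tool y [-0.0065 -0.0005] z by x [(0.018, -0.0567), (0.025, -0.0578), (0.035, -0.0574), (0.045, -0.055), (0.055, -0.0526), (0.065, -0.0502)]
t 34.0 pos [0.5236 0.1881 0.2064] grip 0.97 F [-0.3264 -0.2531 -1.5226] yaw 37.66 zax [-0.0011 -0.0005 -1.    ]
delta tx 0.27 ty 5.98 tz -0.17 rx -0.001 ry -0.000 rz -0.008 rows 1.4
```

View pics/w25.png

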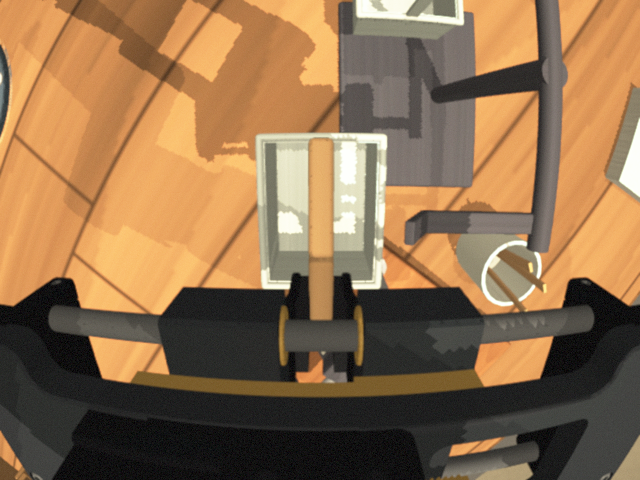

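>>> send_rows --deltas '[{"tx": 0.3,"ty": 1,"tz": 0,"rx": 0,"ry": 0,"rz": -0.008},{"tx": 0.3,"ty": 2.2,"tz": 0,"rx": 0,"ry": 0,"rz": -0.008},{"tx": 0.3,"ty": 3.5,"tz": 0,"rx": 0,"ry": 0,"rz": -0.008},{"tx": 0.3,"ty": 4.8,"tz": 0,"rx": 0,"ry": 0,"rz": -0.008},{"tx": 0.3,"ty": 5.9,"tz": 0,"rx": 0,"ry": 0,"rz": -0.008}]'

```text
time: 34.42
position: [0.568, 0.2269, 0.2067]
tool_rot: [0.438, 0.899, -0.0, -0.001]
ft_force: [1.1, -0.6, -3.1]
grip_width: 0.0097
```

>>> send_rows --deltas '[{"tx": 0,"ty": 0,"tz": 0,"rx": 0,"ry": 0,"rz": 0},{"tx": 0,"ty": 0,"tz": 0,"rx": 0,"ry": 0,"rz": 0},{"tx": 0,"ty": 0,"tz": 0,"rx": 0,"ry": 0,"rz": 0}]'

```text
time: 34.67
position: [0.567, 0.2263, 0.2065]
tool_rot: [0.437, 0.899, -0.001, -0.001]
ft_force: [-0.0, 0.4, -2.1]
grip_width: 0.0095
```

```bash
python3 whook.py w26.png; python3 go.py .5693 .2268 .1725 38.1
```

```text
tcp a,b 0.5858497694479453 -0.17173430971741224 0.2065216038423932
hook1 2823 b [-0.1621 -0.146  -0.1398] a [0.5703 0.6313] z [0.2152 0.2193 0.2488]
  tip a [0.5699 0.5754 0.5979] b -0.15034307678651496 z 0.24999633511696723
crossbar 8119 0.6517587544988633 slope deg 1.2247795160833168 z 0.22799075695950066
bar tool y [-0.0008 -0.0006] z by x [(0.018, -0.0567), (0.025, -0.0579), (0.035, -0.0574), (0.045, -0.055), (0.055, -0.0526), (0.065, -0.0501)]
t 34.72 pos [0.5671 0.2264 0.2066] grip 0.96 F [ 0.1491 -0.4167 -1.7927] yaw 38.13 zax [-0.0019 -0.0006 -1.    ]
delta tx -0.10 ty 0.21 tz 3.41 rx -0.002 ry -0.001 rz 0.001 rows 0.8
```

View pics/w26.png

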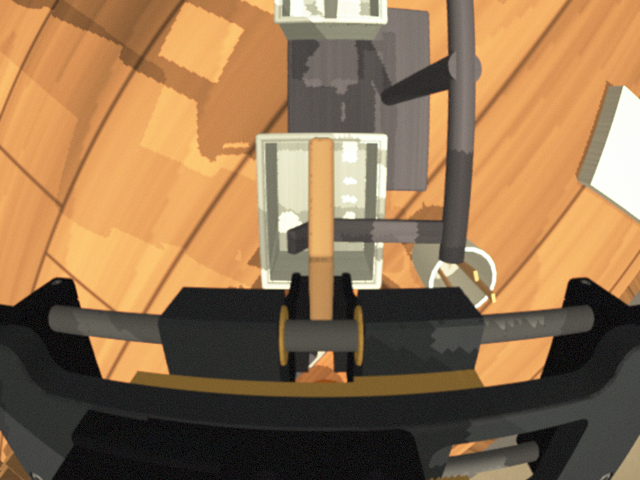

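>>> send_rows --deltas '[{"tx": -0.1,"ty": 0.1,"tz": 0.6,"rx": 0,"ry": 0,"rz": 0},{"tx": -0.1,"ty": 0.1,"tz": 1.4,"rx": 0,"ry": 0,"rz": 0},{"tx": -0.1,"ty": 0.1,"tz": 2.2,"rx": 0,"ry": 0,"rz": 0},{"tx": -0.1,"ty": 0.1,"tz": 2.8,"rx": 0,"ry": 0,"rz": 0},{"tx": -0.1,"ty": 0.1,"tz": 3.2,"rx": 0,"ry": 0,"rz": 0}]'

```text
time: 35.13
position: [0.5701, 0.2272, 0.174]
tool_rot: [0.437, 0.899, 0.0, 0.0]
ft_force: [2.0, 1.8, 1.4]
grip_width: 0.0096
```

>>> send_rows --deltas '[{"tx": 0,"ty": 0,"tz": 0.1,"rx": 0,"ry": 0,"rz": 0},{"tx": 0,"ty": 0,"tz": 0.2,"rx": 0,"ry": 0,"rz": 0},{"tx": 0,"ty": 0,"tz": 0.3,"rx": 0,"ry": 0,"rz": 0},{"tx": 0,"ty": 0,"tz": 0.3,"rx": 0,"ry": 0,"rz": 0}]'

```text
time: 35.47
position: [0.571, 0.2274, 0.1726]
tool_rot: [0.437, 0.899, 0.001, 0.001]
ft_force: [2.3, 1.7, 1.9]
grip_width: 0.0095
```

```bash
python3 whook.py w27.png; python3 go.py .5693 .2268 .1725 38.1
```

```text
tcp a,b 0.5896461729223711 -0.17335503203577132 0.1726402001648249
hook1 7956 b [-0.1639 -0.1471 -0.1292] a [0.5705 0.6308] z [0.2077 0.2273 0.2445]
  tip a [0.5701 0.585  0.6013] b -0.14899016381625368 z 0.2488846143145238
crossbar 10767 0.6512901551766359 slope deg 1.377060330047822 z 0.2278849985194097
bar tool y [ 0.0059 -0.0008] z by x [(0.018, -0.0569), (0.025, -0.0554), (0.035, -0.0568), (0.045, -0.0551), (0.055, -0.0528), (0.065, -0.0505)]
t 35.52 pos [0.5709 0.2274 0.1726] grip 0.97 F [2.2172 1.943  0.8752] yaw 38.15 zax [ 0.0029  0.001  -1.    ]
delta tx 0.05 ty -0.17 tz 0.01 rx 0.003 ry 0.001 rz 0.001 rows 0.0
```

View pics/w27.png

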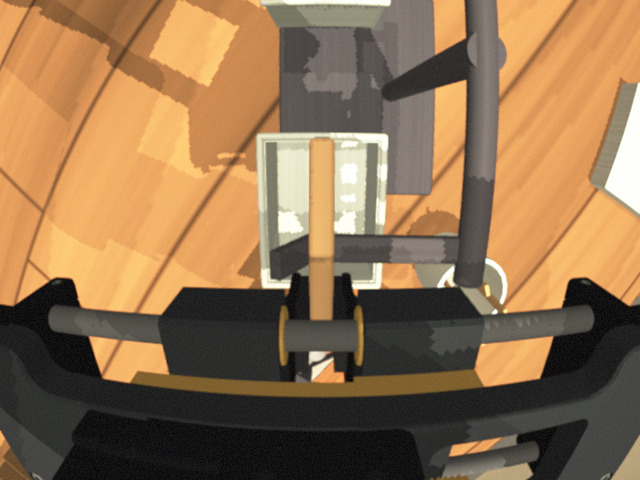

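>>> send_rows --deltas '[{"tx": 0,"ty": 0,"tz": 0.1,"rx": 0,"ry": 0,"rz": 0},{"tx": 0,"ty": 0,"tz": 0.2,"rx": 0,"ry": 0,"rz": 0},{"tx": 0,"ty": 0,"tz": 0.2,"rx": 0,"ry": 0,"rz": 0}]'

```text
time: 35.77
position: [0.5715, 0.2276, 0.1713]
tool_rot: [0.437, 0.899, 0.002, 0.002]
ft_force: [3.2, 2.2, 5.5]
grip_width: 0.0097
```

>>> send_rows --deltas '[{"tx": 0,"ty": 0,"tz": 0,"rx": 0,"ry": 0,"rz": 0},{"tx": 0,"ty": 0,"tz": 0,"rx": 0,"ry": 0,"rz": 0},{"tx": 0,"ty": 0,"tz": 0,"rx": 0,"ry": 0,"rz": 0},{"tx": 0,"ty": 0,"tz": 0,"rx": 0,"ry": 0,"rz": 0},{"tx": 0,"ty": 0,"tz": 0,"rx": 0,"ry": 0,"rz": 0}]' --claw 3.4

```text
time: 36.18
position: [0.5688, 0.2265, 0.1691]
tool_rot: [0.437, 0.899, -0.001, -0.001]
ft_force: [-0.6, 0.1, -0.1]
grip_width: 0.0317
```

```bash
python3 whook.py w28.png; python3 go.py .5693 .2268 .1725 38.1
```

```text
tcp a,b 0.587349361739444 -0.1727097031425445 0.16911895102883975
hook1 8417 b [-0.1635 -0.1474 -0.1292] a [0.5613 0.6306] z [0.2083 0.2263 0.2427]
  tip a [0.5603 0.5747 0.6135] b -0.16098091282026045 z 0.24487214942120972
crossbar 10952 0.6511450256324854 slope deg 1.5445501725507524 z 0.22792769635267787
bar tool y [ 0.0973 -0.0022] z by x [(0.018, -0.0593), (0.025, -0.0591), (0.035, -0.0591), (0.045, -0.0572), (0.055, -0.0548), (0.065, -0.0525)]
t 36.23 pos [0.569  0.2266 0.1693] grip 3.24 F [0.7262 0.1529 0.3195] yaw 38.16 zax [-0.0019 -0.0006 -1.    ]
delta tx -0.00 ty 0.03 tz -0.32 rx -0.002 ry -0.001 rz 0.001 rows 0.1
```

View pics/w28.png

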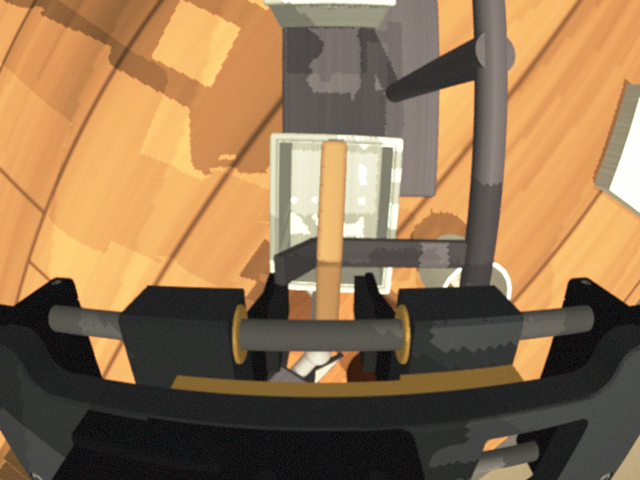

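>>> send_rows --deltas '[{"tx": 0,"ty": 0,"tz": -1,"rx": 0,"ry": 0,"rz": 0},{"tx": 0,"ty": 0,"tz": -2.5,"rx": 0,"ry": 0,"rz": 0},{"tx": 0,"ty": 0,"tz": -4.5,"rx": 0,"ry": 0,"rz": 0},{"tx": 0,"ty": 0,"tz": -7,"rx": 0,"ry": 0,"rz": 0},{"tx": 0,"ty": 0,"tz": -10.5,"rx": 0,"ry": 0,"rz": 0}]'

```text
time: 36.65
position: [0.568, 0.2264, 0.2742]
tool_rot: [0.437, 0.899, -0.002, -0.002]
ft_force: [0.7, 0.3, 0.4]
grip_width: 0.034
```

>>> send_rows --deltas '[{"tx": -3,"ty": -2,"tz": -1,"rx": 0,"ry": 0,"rz": 0},{"tx": -6,"ty": -5,"tz": -1,"rx": 0,"ry": 0,"rz": 0},{"tx": -8,"ty": -8.5,"tz": -1,"rx": 0,"ry": 0,"rz": 0},{"tx": -10,"ty": -12,"tz": -1,"rx": 0,"ry": 0,"rz": 0},{"tx": -12,"ty": -15.5,"tz": -1,"rx": 0,"ry": 0,"rz": 0}]'

```text
time: 37.07
position: [0.5212, 0.0353, 0.2857]
tool_rot: [0.437, 0.9, -0.0, 0.0]
ft_force: [0.5, -1.3, -0.1]
grip_width: 0.0338
```

>>> send_rows --deltas '[{"tx": -4,"ty": 0,"tz": 0,"rx": 0,"ry": 0,"rz": 0.1},{"tx": -8,"ty": 0,"tz": 0,"rx": 0,"ry": 0,"rz": 0.2},{"tx": -12,"ty": 1,"tz": 0,"rx": 0,"ry": 0,"rz": 0.3},{"tx": -16,"ty": 2,"tz": 0,"rx": 0,"ry": 0,"rz": 0.4},{"tx": -20,"ty": 3,"tz": 0,"rx": 0,"ry": 0,"rz": 0.5}]'

```text
time: 37.48
position: [0.6702, -0.1036, 0.286]
tool_rot: [0.648, 0.761, 0.0, 0.0]
ft_force: [0.5, 1.1, 0.4]
grip_width: 0.034
```

```bash
python3 go.py; python3 t2.py top,scene caddy0,ticket0,jar0; python3 -c "
from h import *
c=shot('scene','s30.png');shot('top','t30.png')
cv2.imwrite('pics/s30c.png',cv2.resize(c['color'][130:330,270:500,::-1],None,fx=3,fy=3,interpolation=cv2.INTER_CUBIC))"
```

```text
t 37.48 pos [ 0.6702 -0.1036  0.286 ] grip 3.4 F [0.5007 1.1417 0.38  ] yaw 9.18 zax [ 0.0007 -0.0002 -1.    ]
top caddy0 0.85 [221. 238.] 234 top 0.2295 rect [547.8 245.3] [31.3 91.6] long axis 129.5
top caddy0 0.59 [148. 271.] 198 top 0.2311 rect [446.9 381. ] [11.6 90.4] long axis 129.3
top ticket0 0.95 [272. 216.] 263 top 0.1637 rect [604.1 124.3] [48.4 28.2] long axis 89.6
top ticket0 0.63 [303. 210.] 28 top 0.7335 rect [460.   18.1] [ 3.  22.2] long axis 155.9
top jar0 0.77 [309. 175.] 416 top 0.1304 rect [715.6  39.4] [55.2 56. ] long axis 135.1
top jar0 0.67 [274. 176.] 386 top 0.1422 rect [710.6 126. ] [52.1 52.4] long axis 117.5
scene caddy0 0.69 [421. 228.] 185 top 0.2283 rect [556.  246.1] [14.3 86.5] long axis 126.7
scene caddy0 0.62 [451. 177.] 149 top 0.2285 rect [450.7 380.8] [11.6 90.5] long axis 128.5
scene ticket0 0.87 [341. 274.] 335 top 0.1630 rect [610.6  40.9] [31.1 54.7] long axis 91.5
scene ticket0 0.84 [299. 285.] 324 top 0.1627 rect [610.4 -56. ] [49.7 31.9] long axis 89.6
scene ticket0 0.73 [382. 264.] 310 top 0.1636 rect [609.1 126.2] [31.4 51.2] long axis 91.7
scene ticket0 0.28 [266. 343.] 604 top 0.1334 rect [ 716.7 -147.2] [53.  55.5] long axis 178.2
scene jar0 0.93 [393. 306.] 532 top 0.1415 rect [717.1 128. ] [54.5 55.1] long axis 134.3
scene jar0 0.86 [314. 330.] 662 top 0.1374 rect [719.8 -54.6] [57.8 59.9] long axis 144.1
scene jar0 0.85 [356. 322.] 574 top 0.1298 rect [720.4  40. ] [55.9 55. ] long axis 86.4
scene jar0 0.81 [270. 345.] 623 top 0.1333 rect [ 716.5 -146.3] [56.4 54.7] long axis 3.8
scene jar0 0.73 [381. 260.] 321 top 0.1635 rect [608.3 129. ] [33.2 57. ] long axis 91.1
scene jar0 0.56 [234. 353.] 672 top 0.1409 rect [ 717.7 -221.1] [57.3 55.9] long axis 0.8
```

View pics/s30c.png

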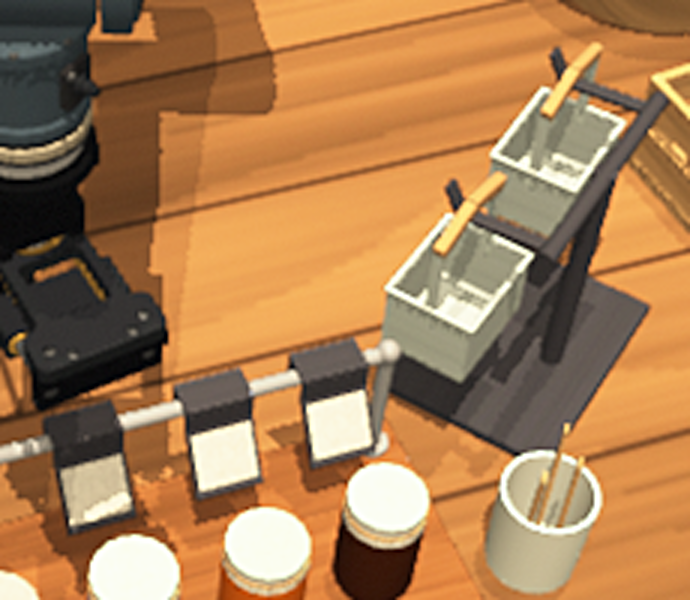

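View pics/t30.png

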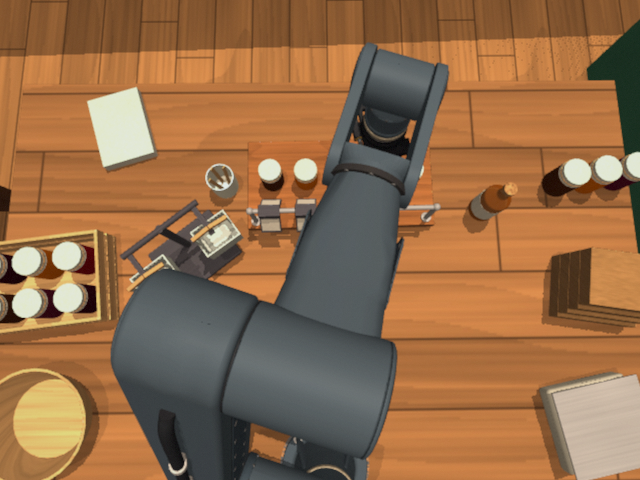

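>>> send_rows --deltas '[{"tx": -1,"ty": -4,"tz": 0,"rx": 0,"ry": 0,"rz": 0},{"tx": -2,"ty": -8,"tz": 0,"rx": 0,"ry": 0,"rz": 0},{"tx": -3,"ty": -12,"tz": 0,"rx": 0,"ry": 0,"rz": 0},{"tx": -4,"ty": -16,"tz": 0,"rx": 0,"ry": 0,"rz": 0},{"tx": -5,"ty": -20,"tz": 0,"rx": 0,"ry": 0,"rz": 0}]'

```text
time: 38.4
position: [0.4782, -0.1839, 0.2853]
tool_rot: [0.645, 0.764, -0.0, 0.0]
ft_force: [0.8, -1.4, 0.1]
grip_width: 0.0342
```

>>> send_rows --deltas '[{"tx": -4,"ty": 0,"tz": 0,"rx": 0,"ry": 0,"rz": 0},{"tx": -8,"ty": 0,"tz": 0,"rx": 0,"ry": 0,"rz": 0},{"tx": -12,"ty": 0,"tz": 0,"rx": 0,"ry": 0,"rz": 0},{"tx": -12,"ty": 0,"tz": 0,"rx": 0,"ry": 0,"rz": 0},{"tx": -12,"ty": 0,"tz": 0,"rx": 0,"ry": 0,"rz": 0}]'

```text
time: 38.82
position: [0.4998, -0.3041, 0.285]
tool_rot: [0.647, 0.763, 0.0, 0.0]
ft_force: [0.2, 0.1, 0.5]
grip_width: 0.034
```

```bash
python3 go.py; python3 t2.py top,scene caddy0,ticket0; python3 -c "
from h import *
c=shot('scene','s31.png');shot('top','t31.png')"
```

```text
t 38.82 pos [ 0.4998 -0.3041  0.285 ] grip 3.4 F [0.1524 0.1043 0.4966] yaw 9.37 zax [ 0.0005 -0.0003 -1.    ]
top caddy0 0.67 [218. 237.] 233 top 0.2295 rect [547.6 244.6] [30.6 89.6] long axis 119.4
top caddy0 0.65 [411. 175.] 435 top 0.1421 rect [ 711.4 -222.3] [56.2 55.2] long axis 1.6
top caddy0 0.59 [157. 281.] 231 top 0.2294 rect [446.3 380.6] [11.3 90. ] long axis 128.6
top caddy0 0.26 [350. 188.] 651 top 0.1570 rect [607.3 -50.8] [ 15.1 453.7] long axis 90.8
top ticket0 0.89 [269. 220.] 265 top 0.1635 rect [604.4 124.2] [47.8 28.1] long axis 89.6
top ticket0 0.83 [345. 216.] 251 top 0.1638 rect [605.7 -57.3] [47.7 27.3] long axis 89.7
top ticket0 0.74 [306. 214.] 270 top 0.1636 rect [606.2  35.9] [28.9 49.5] long axis 90.1
top ticket0 0.61 [344. 171.] 448 top 0.1384 rect [715.2 -56.1] [56.7 58.3] long axis 154.7
scene caddy0 0.85 [423. 228.] 164 top 0.2279 rect [558.  246.2] [11.4 89.3] long axis 124.8
scene caddy0 0.74 [452. 182.] 166 top 0.2284 rect [510.  351.1] [ 63.2 209.3] long axis 130.9
scene ticket0 0.81 [382. 262.] 312 top 0.1632 rect [609.2 126.4] [33.4 51.2] long axis 91.8
scene ticket0 0.71 [299. 284.] 352 top 0.1630 rect [610.6 -54. ] [53.8 33. ] long axis 89.7
scene ticket0 0.58 [340. 271.] 326 top 0.1627 rect [610.2  38.4] [50.7 32.3] long axis 88.8
scene ticket0 0.31 [430. 226.] 192 top 0.2280 rect [555.2 247. ] [15.2 93.9] long axis 124.8
```

View pics/s31.png

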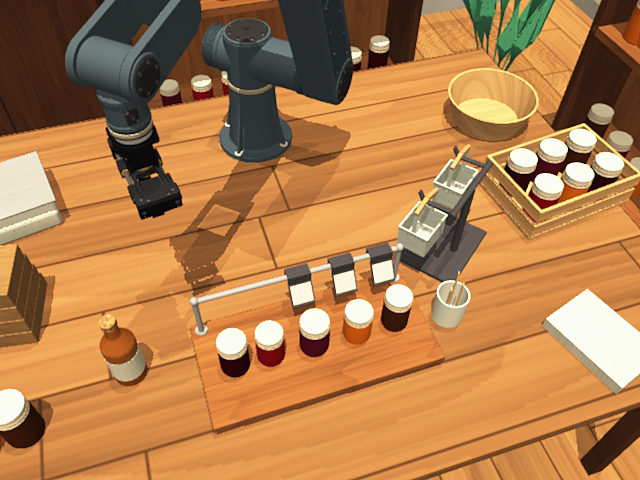

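View pics/t31.png

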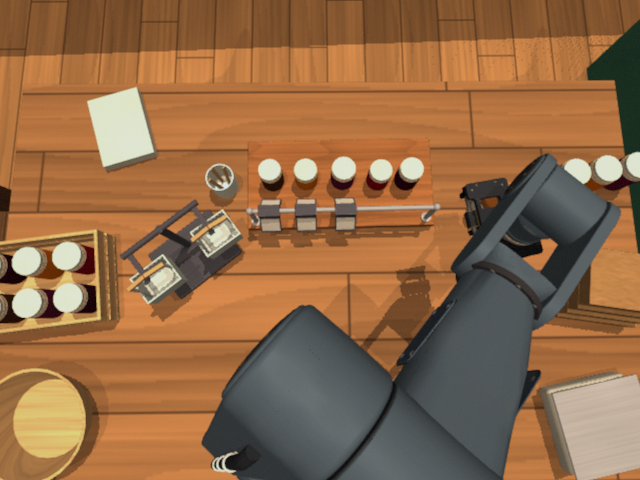

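```bash
python3 -c "
from rig import robot
print(robot.hand_in())"
```

```text
the job is handed in; nothing more can be done
None
```

The job is handed in, at about 39 s of the allowed 210 s. There were three tickets on the counter and all three now hang astride the rail. Each is centred in front of its own jar: jar positions along the rail are about y = 0.127, 0.039 and −0.055 m, and the tickets sit at about 0.126, 0.039 and −0.056 m. After that I hung both caddies by the peaks of their handles, one on each hook.

**Last checks, from the top and scene cameras:**
- The tickets' folds sit on the bar, parallel to it within about 2°.
- Both handles rest at the hook points, and no ticket or caddy is left on the counter. The hook1 caddy hangs turned about 3 to 4° from the stand's axis.
- The jars, cordial bottle and spoon pot look to be where they started, and nothing fell. I saw nothing knocked aside.
- The two cameras differ by up to about 5 mm in x for the ticket folds, so those figures are only that good.

**What disagreed along the way:** the fingers ended about 30 mm short of the reported TCP. Two first closings on a ticket therefore missed without moving it, and I allowed for the offset afterwards. The first caddy also tilted a few degrees in the grip, then levelled on the hook when released. After hanging the second caddy I drove the open gripper over the tickets and jars by mistake, with its tips about 0.31 m up. It touched nothing.

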